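# Build the wheel pack on a glass grinder

## Robot

A 7-joint arm with a two-finger parallel gripper is mounted at the origin on the work surface. World frame = base frame: x ahead of the robot, y to its left, z up, the work surface at z = 0. Lengths are in m, angles in rad, forces in N, time in s.
With the tool pointing down it reaches from about 0.425 to 0.875 m from the base axis. Payload 4.7 kg.
Tool frame: the origin (TCP) lies midway between the tips of the shut fingers; the grasp point (between the pads) lies 19 mm behind it (ctrl.tcp_to_grasp is the distance from the TCP to the grasp point, in m); z points along the fingers, y is the line along which they close (so a half turn about z gives the same grasp; the last joint's range is limited). The gripper opens to 85 mm and grips with 20 to 120 N. Pads are 22 mm wide; open, the fingers measure 114 mm over their backs; the gripper's body (76 mm by 85 mm) begins 54 mm behind the grasp point. The pads swing forward as they close: fully open they stand 13 mm farther back than shut.
Start: joints at [1.278, 0.321, -0.07, 1.45, 0.023, 1.371, -0.057], TCP at [0.196, -0.62, 0.231] pointing down, gripper open.
Joint ranges: [-2.86, 2.86], [-0.3, 2.09], [-1.38, 1.24], [0.06, 2.45], [-1.56, 4.7], [0.09, 2.05], [-2.69, 2.69]. Speed limits (rad/s): [2.57, 2.57, 3.14, 3.14, 3.14, 3.14, 3.14].

## Interface

Orientations are given as a rotation vector (axis times angle).
In Python, from plant import ctrl gives the robot as it stands.
- The arm moves only by the tool carry_out, never from a script. Its argument "moves" is a list of rows, each an object of numbers: "x", "y", "z": the shift along the tool's x, y, z in m; "wx", "wy", "wz": the turn, a rotation vector about the tool's x, y, z in rad; "claw": the closure, from 0 (fully open) to 1 (shut). A call has 1 to 12 rows; each row shifts and turns the commanded pose from where the row before left it, along the tool's axes as they then stand; what a row does not reach is not made up. A row lasts 1/10 s, in which the tool goes at most 50 mm and 8.59 degrees, less where a joint would pass 70% of its speed; a pose out of reach is approached as far as the arm can. A call with a gripper value outside its range is refused whole. The fingers move at their own pace and stop on an object; "force" is the grip in N (left out, the last holds). Time passes only in rows, so rows that do not move let the fingers close. It gives the time, the measured TCP pose, the force, the opening and the grip force at its end, in the units of the state.
- ctrl.observe(): the state, without advancing time (a new reading comes with each control period).
- ctrl.snapshot(name): name is "scene" or "top" or "wrist"; returns (picture, depth): 480x640x3 uint8, red, green, blue; 480x640 float32, m along the optical axis (not along the pixel's ray), 0 where there is no reading.
- ctrl.camera_info(name): a dict with "fx", "fy", "cx", "cy" (pixels), "R" (3x3) and "t" (3): a world point X has camera coordinates R X + t; the wrist camera has in their place "T_tool_cam" (4x4, takes a point from camera to tool coordinates, whose origin is the TCP and whose axes are the flange's). Camera axes: x right, y down, z forward; pixel columns grow to the right and rows downward; lengths in m; the calibration is good to about 2 mm. The wrist camera is an equidistant fisheye: a pixel r from the principal point sees the ray r / f radians off the axis. A picture is of the moment at which its call begins: read the wrist's pose just before it. camera_info takes no time and is no camera call.
- ctrl.hand_in(): hands the job in; it is judged then, once.
The state is a dict: "time_s": time; "qpos": joint angles; "joint_velocities": joint speeds; "joint_efforts": joint torques, N m; "eef_pos": TCP position; "eef_rot": TCP orientation; "contact_force": force on the tool from outside, world axes, zero at the start; "wrist_torque": the same for the moment, N m; "finger_gap": finger opening in m; "gripper_force": force on a finger pad.
Only numpy, scipy, OpenCV 4.12 (cv2) and the standard library are available. Lean on these libraries where they do the work, as an engineer would, in place of code of your own. Each camera call takes 0.05 s, during which the arm holds its last target. There are 200 camera calls.

## Task

Set up the glass grinder: turn the arbor so that its D-shaped bore matches the flat on the spindle and push it fully home, then slide the coarse (large) wheel, the spacer ring and the fine (small) wheel onto the arbor in that order, each resting flat on the one below. Lower each part all the way down rather than letting it drop. Leave the hexagonal clamp nut, the round glass blank and the ceramic ring mould lying where they are.

Things in the scene. Friction and masses are not known exactly. Their poses are not given: they have to be found in the camera images.
- grinder: Bench grinder: pale plastic box 230 x 210 mm, rim 100 mm high, white lattice top. Origin: underside centre. The spindle stands up from the middle. A thin blue nozzle at one corner is 133 mm high and at least 90 mm from the spindle.
- spindle: Upright steel spindle. Origin: on its axis, on the top of its 44 mm collar, 104 mm above the bench, where the arbor's underside rests. z up. The shaft above: 16 mm diameter, 32 mm tall, top 6 mm tapered, one flat along its whole length on its +x side, 3.5 mm from the axis. The collar's rim is cut flat on that side too. Any yaw at the start; stiff to turn.
- arbor: Aluminium arbor, upright: plate 56 mm wide, 8 mm thick; from it a 26 mm sleeve to 58 mm above the underside, top 4 mm tapered to 21 mm. D-bore right through: 17.6 mm, flat 4.3 mm from the axis on its +x side, mouth widened below. The plate's rim is cut flat on that side too. 0.16 kg. Origin: underside centre, z up. Fitted: origin and x axis as the spindle's. Grip the sleeve.
- coarse_wheel: Coarse grinding wheel, lying flat: 64 mm outside diameter, 18 mm thick, 29 mm round hole; aluminium core with a dark grey abrasive band. About 0.13 kg. Origin: centre of the underside; z up. Fitted, its underside rests on the arbor's plate, 8 mm above the arbor's underside. Works either way round in yaw.
- spacer: Plain steel spacer ring, lying flat: 40 mm outside diameter, 10 mm thick, 29 mm round hole. About 0.05 kg. Origin: centre of the underside; z up. Fitted, its underside is 26 mm above the arbor's underside.
- fine_wheel: Fine grinding wheel, lying flat: 52 mm outside diameter, 14 mm thick, 29 mm round hole; aluminium core with a thin grey abrasive band. About 0.07 kg. Origin: centre of the underside; z up. Fitted, its underside is 36 mm above the arbor's underside.
- nut: Dark steel hexagonal clamp nut lying flat, 36 mm across flats, 12 mm thick, 25 mm hole. Not used; to be left where it is. Origin: centre of the underside.
- glass_disc: Pale blue round glass blank lying flat, 80 mm diameter, 6 mm thick. To be left where it is. Origin: centre of the underside.
- ring_mould: White ceramic ring mould lying flat, 150 mm outside diameter, 26 mm high, with a hole in the middle. To be left where it is. Origin: centre of the underside.
Things that resemble listed ones, but are neither listed nor needed, are in the scene too. Leave any blue look-alike of the spacer alone.

How it is judged:
By the outcome, as a careful person would: the job done as asked, in the order asked, and still so for the second after the job is handed in, with the robot touching nothing.
It also fails if it takes over 109 s, if anything falls off the work surface, if the arm or the gripper's body presses on something with over 40 N, if the wrist force passes 120 N, or if a joint passes its speed limit or range.

## Working session

There is one attempt and no reset: what is moved stays moved. The work goes in short steps, Python scripts to look and compute and a tool call to move; the robot and the scene stay as the last step left them, time stands still between calls to the robot, and variables do not carry over. Pictures are saved under pics/ and viewed, at most 14 in all, crops included, and the job is handed in when it is done.

Besides the shell and the picture viewer there is one more tool, called after ">>>" in YAML: its name, and indented under it one key for each argument. carry_out: Moves the arm, as the interface text tells. Its arguments: {"type":"object","properties":{"moves":{"type":"array","items":{"type":"object","properties":{"x":{"type":"number"},"y":{"type":"number"},"z":{"type":"number"},"wx":{"type":"number"},"wy":{"type":"number"},"wz":{"type":"number"},"claw":{"type":"number"}}}},"force":{"type":"number"}},"required":["moves"]}

```bash
ls; mkdir -p pics
python3 - <<'E'
from plant import ctrl
import cv2,numpy as np
s=ctrl.observe();print(s['time_s'],s['eef_pos'],s['eef_rot'],s['finger_gap'],ctrl.tcp_to_grasp)
for n in['scene','top']:
    p,d=ctrl.snapshot(n);cv2.imwrite(f'pics/{n}0.png',p[:,:,::-1]);np.save(f'pics/{n}0.npy',d)
    print(n,ctrl.camera_info(n))
print(ctrl.camera_info('wrist'))
E
```

```text
pics
0.0 [ 0.19610538 -0.61912898  0.23021961] [-3.10278812e+00 -4.79851417e-01  6.39922277e-04] 0.08541802235707377 0.0187
scene {'fx': 469.95456061707193, 'fy': 469.95456061707193, 'cx': 316.6397021355971, 'cy': 234.17689082095552, 'R': array([[ 0.30658059,  0.9517746 ,  0.01155237],
       [ 0.6098006 , -0.18707777, -0.77015917],
       [-0.73085674,  0.24316049, -0.63774713]]), 't': array([-0.2150099, -0.1970929,  1.2614016])}
top {'fx': 475.3804540759176, 'fy': 475.3804540759176, 'cx': 311.1006515271925, 'cy': 247.48681611213183, 'R': array([[ 0.01038994, -0.99980957,  0.01651878],
       [-0.99827523, -0.01132574, -0.05760462],
       [ 0.05778074, -0.01589178, -0.9982028 ]]), 't': array([0.06117275, 0.45648474, 1.1619869 ])}
{'fx': 371.64829954431775, 'fy': 371.64829954431775, 'cx': 316.669467848415, 'cy': 239.3663855923365, 'T_tool_cam': array([[ 3.14919053e-04, -9.54041082e-01, -2.99675681e-01,
         7.73219776e-02],
       [ 9.99999345e-01, -2.93337516e-05,  1.14425184e-03,
        -5.06441835e-04],
       [-1.10045388e-03, -2.99675845e-01,  9.54040448e-01,
        -1.42427390e-01],
       [ 0.00000000e+00,  0.00000000e+00,  0.00000000e+00,
         1.00000000e+00]])}
```

View pics/scene0.png

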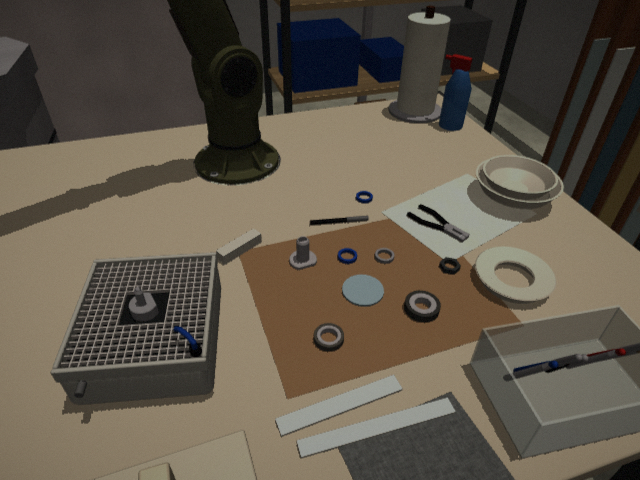

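View pics/top0.png

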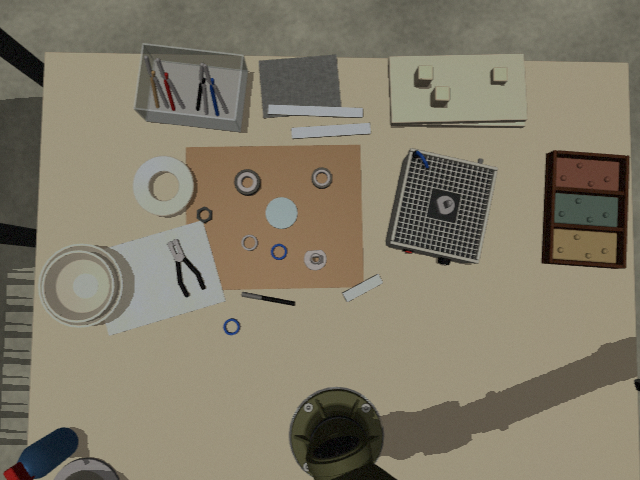

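The scene picture shows the spindle at (143,305), arbor (303,255), coarse wheel (422,305), fine wheel (328,337) and glass (363,290). The nut is at (450,265) and the mould at (514,273).

Candidates in the top picture:
- **Spacer:** the steel ring (250,242), or the blue look-alikes at (279,252) and (232,327). I choose the steel ring.
- **Coarse wheel:** the bigger, darker wheel (247,182), against the fine wheel (321,178), nut (205,214) and mould (164,186).
- **Arbor:** (315,260). The spindle is at (446,205).

```bash
cat > h.py <<'E'
from plant import ctrl
import cv2,numpy as np
from scipy.spatial.transform import Rotation as Ro
def ray(n,u,v,pose=None):
    c=ctrl.camera_info(n);x=(np.asarray(u,float)-c['cx'])/c['fx'];y=(np.asarray(v,float)-c['cy'])/c['fy']
    if n=='wrist':
        r=np.hypot(x,y)+1e-12;d=np.stack([np.sin(r)*x/r,np.sin(r)*y/r,np.cos(r)],-1)
        p,R=pose;T=c['T_tool_cam'];return R@T[:3,3]+p,d@(R@T[:3,:3]).T
    d=np.stack([x,y,np.ones_like(x)],-1);return -c['R'].T@c['t'],d@c['R']
def on(n,u,v,z,pose=None):
    o,d=ray(n,u,v,pose);return o+d*((z-o[2])/d[...,2])[...,None]
def proj(X,pose):
    c=ctrl.camera_info('wrist');p,R=pose;T=c['T_tool_cam']
    q=T[:3,:3].T@(R.T@(np.asarray(X)-p)-T[:3,3]);t=np.arctan2(np.hypot(*q[:2]),q[2]);e=q[:2]/np.hypot(*q[:2])
    return np.array([c['cx'],c['cy']])+c['fx']*t*e
def pose():
    s=ctrl.observe();return np.array(s['eef_pos']),Ro.from_rotvec(s['eef_rot']).as_matrix()
def down(yaw): # tool x at world yaw, z down
    c,s=np.cos(yaw),np.sin(yaw);return np.array([[c,s,0],[s,-c,0],[0,0,-1.]])
def go(x,y,z,yaw):
    """turn (tool rotvec), then shift in the final axes / in the present axes"""
    p,R=pose();D=down(yaw);d=np.array([x,y,z])-p
    print('turn',Ro.from_matrix(R.T@D).as_rotvec().round(4),'shift after',(D.T@d*1000).round(1),'before',(R.T@d*1000).round(1))
def shot(name=None):
    P=pose();im,d=ctrl.snapshot('wrist')
    if name: cv2.imwrite(f'pics/{name}.png',im[:,:,::-1])
    return im[:,:,::-1].copy(),d,P
E
python3 - <<'E'
from h import *
T={'arbor':(315,260,.058),'spacer':(250,242,.01),'coarse':(247,182,.018),'fine':(321,178,.014),'nut':(205,214,.012),'spindle':(446,205,.136),'glass':(281,213,.006),'blue':(279,252,.01)}
for k,(u,v,z) in T.items(): print(k,on('top',u,v,z).round(4), np.hypot(*on('top',u,v,z)[:2]).round(3))
a=on('top',315,260,.058)
p,R=pose();print('yaw',np.arctan2(R[1,0],R[0,0]))
go(a[0]-.02,a[1],.25,0.3)
g=cv2.imread('pics/top0.png');cv2.imwrite('pics/crop_top.png',cv2.resize(g[150:300,180:510],None,fx=2.4,fy=2.4,interpolation=2))
E
```

```text
arbor [0.4235 0.0573 0.058 ] 0.427
spacer [0.4678 0.2173 0.01  ] 0.516
coarse [0.6159 0.2265 0.018 ] 0.656
fine [0.6293 0.0433 0.014 ] 0.631
nut [0.5358 0.3294 0.012 ] 0.629
spindle [ 0.5471 -0.2322  0.136 ] 0.594
glass [0.5414 0.142  0.006 ] 0.56
blue [0.4439 0.1453 0.01  ] 0.467
yaw 0.3067715895173509
turn [-0.0017  0.0001  0.0068] shift after [ 398.1 -585.   -19.7] before [ 402.  -582.3  -18.7]
```

View pics/crop_top.png

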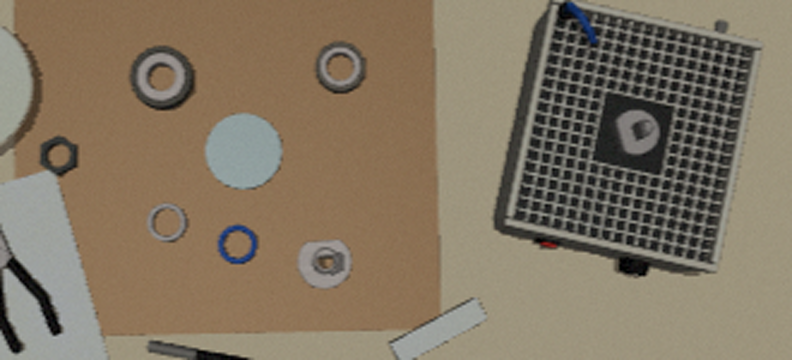

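The top crop shows the arbor's sleeve at (327,262) with its plate flat to the lower right, the steel spacer at (167,222) and the blue ring at (238,244). It also shows the coarse wheel (162,77), the fine wheel (340,67), and the spindle (637,131) with its collar cut at about (655,128). Next I hover over the spindle for a close look at the flat.

>>> carry_out:
  moves:
    - {"x":0.0376,"y":-0.0219,"z":-0.0042}
    - {"x":0.0376,"y":-0.0219,"z":-0.0042}
    - {"x":0.0376,"y":-0.0219,"z":-0.0042}
    - {"x":0.0376,"y":-0.0219,"z":-0.0042}
    - {"x":0.0376,"y":-0.0219,"z":-0.0042}
    - {"x":0.0376,"y":-0.0219,"z":-0.0042}
    - {"x":0.0376,"y":-0.0219,"z":-0.0042}
    - {"x":0.0376,"y":-0.0219,"z":-0.0042}
    - {"x":0.0376,"y":-0.0219,"z":-0.0042}
    - {"x":0.0376,"y":-0.0219,"z":-0.0042}
    - {"x":0.0376,"y":-0.0219,"z":-0.0042}
    - {"x":0.0376,"y":-0.0219,"z":-0.0042}

```text
invalid input
```

Run:
```python
from h import *
im,d,P=shot('w1');np.savez('pics/w1.npz',im=im,p=P[0],R=P[1]);print(P[0], ctrl.observe()['time_s'])
print(proj([.547,-.232,.104],P),proj([.547,-.232,.136],P))
cv2.imwrite('pics/w1c.png',im)
go(.4235,.0573,.23,1.7)
```

```text
[ 0.19611389 -0.61923017  0.23034454] 0.15
[  68.96988967 -173.31669346] [  54.65969004 -187.56075148]
turn [-1.3000e-03 -1.0000e-03 -1.3932e+00] shift after [6.416e+02 3.126e+02 5.000e-01] before [ 421.1 -576.3    1.3]
```

View pics/w1.png

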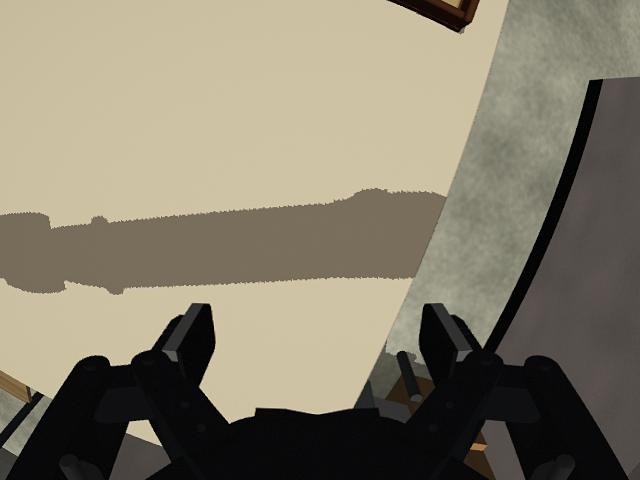

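The move was refused, so this picture shows only bare bench and the fingers (tips near (200,310) and (435,310)). I'll retry with one row to find the format it wants.

>>> carry_out:
  moves:
    - {"x":0.0376,"y":-0.0219,"z":-0.0042,"wx":0,"wy":0,"wz":0,"claw":0}
  force: 30

```text
time_s: 0.25
eef_pos: [0.2188, -0.5906, 0.2336]
eef_rot: [-3.107, -0.463, 0.008]
contact_force: [-0.1, 0.6, 0.1]
finger_gap: 0.0854
gripper_force: 0.0
```

>>> carry_out:
  moves:
    - {"x":0.0376,"y":-0.0219,"z":-0.0042,"claw":0}
    - {"x":0.0376,"y":-0.0219,"z":-0.0042,"claw":0}
    - {"x":0.0376,"y":-0.0219,"z":-0.0042,"claw":0}
    - {"x":0.0376,"y":-0.0219,"z":-0.0042,"claw":0}
    - {"x":0.0376,"y":-0.0219,"z":-0.0042,"claw":0}
    - {"x":0.0376,"y":-0.0219,"z":-0.0042,"claw":0}
    - {"x":0.0376,"y":-0.0219,"z":-0.0042,"claw":0}
    - {"x":0.0376,"y":-0.0219,"z":-0.0042,"claw":0}
    - {"x":0.0376,"y":-0.0219,"z":-0.0042,"claw":0}
    - {"x":0.0376,"y":-0.0219,"z":-0.0042,"claw":0}
    - {"x":0.0376,"y":-0.0219,"z":-0.0042,"claw":0}
    - {"claw":0}

```text
invalid input
```

>>> carry_out:
  moves:
    - {"x":0.0376,"y":-0.0219,"z":-0.0042,"wx":0,"wy":0,"wz":0,"claw":0}
    - {"x":0.0376,"y":-0.0219,"z":-0.0042,"wx":0,"wy":0,"wz":0,"claw":0}
    - {"x":0.0376,"y":-0.0219,"z":-0.0042,"wx":0,"wy":0,"wz":0,"claw":0}
    - {"x":0.0376,"y":-0.0219,"z":-0.0042,"wx":0,"wy":0,"wz":0,"claw":0}
    - {"x":0.0376,"y":-0.0219,"z":-0.0042,"wx":0,"wy":0,"wz":0,"claw":0}
    - {"x":0.0376,"y":-0.0219,"z":-0.0042,"wx":0,"wy":0,"wz":0,"claw":0}
    - {"x":0.0376,"y":-0.0219,"z":-0.0042,"wx":0,"wy":0,"wz":0,"claw":0}
    - {"x":0.0376,"y":-0.0219,"z":-0.0042,"wx":0,"wy":0,"wz":0,"claw":0}
    - {"x":0.0376,"y":-0.0219,"z":-0.0042,"wx":0,"wy":0,"wz":0,"claw":0}
    - {"x":0.0376,"y":-0.0219,"z":-0.0042,"wx":0,"wy":0,"wz":0,"claw":0}
    - {"x":0.0376,"y":-0.0219,"z":-0.0042,"wx":0,"wy":0,"wz":0,"claw":0}
    - {"x":0,"y":0,"z":0,"wx":0,"wy":0,"wz":0,"claw":0}

```text
time_s: 1.45
eef_pos: [0.5513, -0.2249, 0.282]
eef_rot: [-3.098, -0.498, -0.006]
contact_force: [0.2, -1.0, -0.1]
finger_gap: 0.0855
gripper_force: 0.0
```

Run:
```python
from h import *
im,d,P=shot();np.savez('pics/w2.npz',im=im,p=P[0],R=P[1]);print(P[0], ctrl.observe()['time_s'])
for z in(.104,.136): print(proj([.547,-.232,z],P))
c=proj([.547,-.232,.12],P).astype(int);print(c)
x0,y0=c-75;cv2.imwrite('pics/w2c.png',cv2.resize(im[y0:y0+150,x0:x0+150],None,fx=4,fy=4,interpolation=2));print(x0,y0)
go(.44,.0573,.25,1.7)
```

```text
[ 0.55129182 -0.22487257  0.28202789] 1.5
[323.48865598 221.92376442]
[324.11231246 231.84603062]
[323 226]
248 151
turn [-4.0000e-04 -1.9000e-03 -1.3858e+00] shift after [297.7 -71.3  31.6] before [ -15.4 -305.7   32. ]
```

View pics/w2c.png

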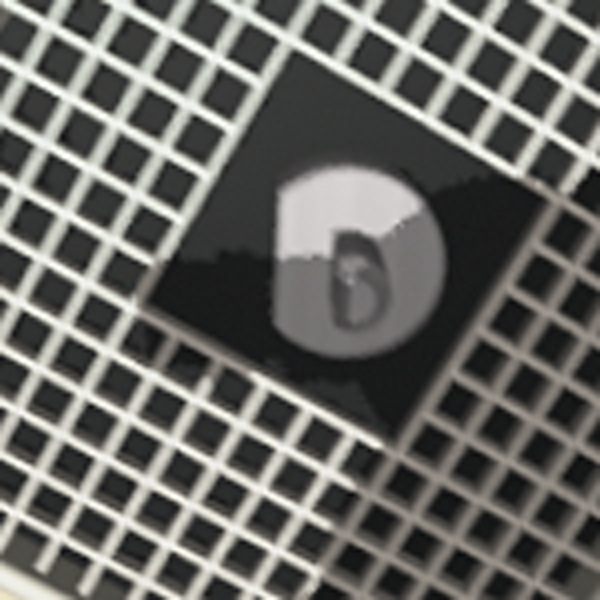

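The crop shows the collar centred near (355,262), with its cut on the left at x≈275, and the spindle's D above it with its flat on the left too. Now I measure axis and yaw by casting the outline onto z=0.104.

```bash
cat >> h.py <<'E'
def circ(q):
    A=np.c_[2*q,np.ones(len(q))];s=np.linalg.lstsq(A,(q**2).sum(1),rcond=None)[0];return s[:2],np.sqrt(s[2]+s[0]**2+s[1]**2)
def dfit(q,rad):
    """outline with one flat: circle centre, radius, flat outward yaw, flat distance"""
    k=np.ones(len(q),bool)
    for _ in range(12):
        c,r=circ(q[k]);e=np.hypot(*(q-c).T)-r;k=np.abs(e)<max(.0007,0.6*np.std(e))
    e=np.hypot(*(q-c).T)-r;f=q[e<-.0015]
    vx,vy,x,y=cv2.fitLine(f.astype(np.float32),cv2.DIST_HUBER,0,1e-5,1e-5).ravel()
    n=np.array([vy,-vx]);dd=n@(np.array([x,y])-c)
    if dd<0:n,dd=-n,-dd
    return c,r,np.arctan2(n[1],n[0]),dd,len(f),k.mean()
def blob(mask,at):
    n,l,st,ce=cv2.connectedComponentsWithStats(mask.astype(np.uint8)*255)
    ys,xs=np.nonzero(l);i=np.argmin((xs-at[0])**2+(ys-at[1])**2);m=(l==l[ys[i],xs[i]]).astype(np.uint8)
    cs=cv2.findContours(m,cv2.RETR_EXTERNAL,cv2.CHAIN_APPROX_NONE)[0];return max(cs,key=cv2.contourArea)[:,0].astype(float)
E
python3 - <<'E'
from h import *
f=np.load('pics/w2.npz');im=f['im'];P=(f['p'],f['R'])
g=cv2.cvtColor(im,cv2.COLOR_BGR2GRAY)
for th in(65,75,85):
    q=blob(g>th,(340,200)); w=on('wrist',q[:,0],q[:,1],.104,P)[:,:2]
    print(th,len(q),q.min(0),q.max(0),dfit(w,.022))
E
```

```text
65 139 [316. 191.] [358. 239.] (array([ 0.55539821, -0.23879786]), np.float64(0.022119646603599292), np.float32(1.8469061), np.float64(0.01540880414641158), 30, np.float64(0.7769784172661871))
75 137 [316. 191.] [358. 239.] (array([ 0.55530104, -0.23896137]), np.float64(0.021729610938329796), np.float32(1.8897686), np.float64(0.014996813142130097), 30, np.float64(0.781021897810219))
85 136 [316. 192.] [358. 239.] (array([ 0.55530247, -0.23895807]), np.float64(0.021526633187043325), np.float32(1.8897814), np.float64(0.014994121962068913), 29, np.float64(0.7794117647058824))
```

>>> carry_out:
  moves:
    - {"x":-0.002,"y":-0.044,"z":0.004,"wx":0,"wy":0,"wz":0,"claw":0}
    - {"x":-0.002,"y":-0.044,"z":0.004,"wx":0,"wy":0,"wz":0,"claw":0}
    - {"x":-0.002,"y":-0.044,"z":0.004,"wx":0,"wy":0,"wz":0,"claw":0}
    - {"x":-0.002,"y":-0.044,"z":0.004,"wx":0,"wy":0,"wz":0,"claw":0}
    - {"x":-0.002,"y":-0.044,"z":0.004,"wx":0,"wy":0,"wz":0,"claw":0}
    - {"x":-0.002,"y":-0.044,"z":0.004,"wx":0,"wy":0,"wz":0,"claw":0}
    - {"x":-0.002,"y":-0.042,"z":0.004,"wx":0,"wy":0,"wz":0,"claw":0}
    - {"x":0,"y":0,"z":0,"wx":0,"wy":0,"wz":0,"claw":0}

```text
time_s: 2.3
eef_pos: [0.439, 0.0591, 0.2535]
eef_rot: [3.103, 0.491, -0.001]
contact_force: [-0.1, -0.8, 0.5]
finger_gap: 0.0856
gripper_force: 0.0
```

Run:
```python
from h import *
im,d,P=shot();np.savez('pics/w3.npz',im=im,p=P[0],R=P[1]);s=ctrl.observe();print(P[0], s['time_s'],s['qpos'])
c=proj([.4235,.0573,.03],P).astype(int);print(c)
x0,y0=np.maximum(c-75,0);cv2.imwrite('pics/w3c.png',cv2.resize(im[y0:y0+150,x0:x0+150],None,fx=4,fy=4,interpolation=2));print(x0,y0)
```

```text
[0.43903972 0.05912245 0.2534732 ] 2.35 [ 0.52178428 -0.13367097 -0.64102308  1.87567846 -0.07949009  1.37379862
 -1.35990941]
[313 218]
238 143
```

View pics/w3c.png

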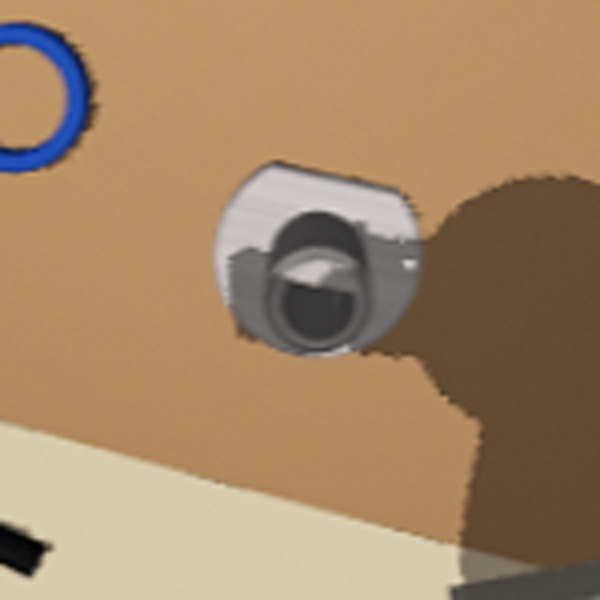

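The crop shows the arbor's plate centred near (318,258) with its flat at the top, from (275,163) to (405,192). The sleeve's bore is at (317,300), and a blue look-alike sits at the upper left.

Run:
```python
from h import *
f=np.load('pics/w3.npz');im=f['im'];P=(f['p'],f['R'])
h=cv2.cvtColor(im,cv2.COLOR_BGR2HSV)
for th in(50,70,90):
    q=blob(h[:,:,1]<th,(310,190)); w=on('wrist',q[:,0],q[:,1],.008,P)[:,:2]
    w=w[q[:,1]<143+330/4]
    print(th,len(q),q.min(0),q.max(0),dfit(w,.028))
    c=dfit(w,.028)[0]
go(c[0],c[1],.10,.31);go(c[0],c[1],.0205,.31)
```

```text
50 143 [292. 184.] [342. 231.] (array([0.43139486, 0.05624564]), np.float64(0.027186698669105617), np.float32(0.105649784), np.float64(0.021510352624916292), 26, np.float64(0.7636363636363637))
70 146 [291. 184.] [343. 232.] (array([0.43125933, 0.05618408]), np.float64(0.02762488130412647), np.float32(0.09944256), np.float64(0.021853848060210936), 26, np.float64(0.7567567567567568))
90 146 [291. 184.] [343. 232.] (array([0.43117495, 0.05619732]), np.float64(0.027933042114758944), np.float32(0.09241755), np.float64(0.022218414762194202), 26, np.float64(0.7477477477477478))
turn [0.0018 0.0003 0.0003] shift after [ -8.5  -3.2 153.7] before [ -8.5  -3.4 153.7]
turn [0.0018 0.0003 0.0003] shift after [ -8.5  -3.2 233.2] before [ -8.5  -3.6 233.2]
```

>>> carry_out:
  moves:
    - {"x":-0.0085,"y":-0.0033,"z":0.03,"wx":0.0018,"wy":0,"wz":0,"claw":0}
    - {"x":0,"y":0,"z":0.045,"wx":0,"wy":0,"wz":0,"claw":0}
    - {"x":0,"y":0,"z":0.045,"wx":0,"wy":0,"wz":0,"claw":0}
    - {"x":0,"y":0,"z":0.045,"wx":0,"wy":0,"wz":0,"claw":0}
    - {"x":0,"y":0,"z":0.038,"wx":0,"wy":0,"wz":0,"claw":0}
    - {"x":0,"y":0,"z":0.03,"wx":0,"wy":0,"wz":0,"claw":0}
    - {"x":0,"y":0,"z":0,"wx":0,"wy":0,"wz":0,"claw":0}

```text
time_s: 3.05
eef_pos: [0.4285, 0.0532, 0.0169]
eef_rot: [-3.102, -0.475, 0.014]
contact_force: [0.3, -0.1, 0.9]
finger_gap: 0.0853
gripper_force: 0.0
```

Run:
```python
from h import *
go(.4312,.0562,.0205,.31); print(ctrl.observe()['contact_force'])
```

```text
turn [-0.0049  0.0085 -0.006 ] shift after [ 3.5 -2.  -3.6] before [ 3.5 -2.  -3.6]
[ 0.29268665 -0.09432249  0.86264008]
```

>>> carry_out:
  moves:
    - {"x":0.0035,"y":-0.002,"z":-0.0036,"wx":-0.0049,"wy":0.0085,"wz":-0.006,"claw":0}
    - {"x":0,"y":0,"z":0,"wx":0,"wy":0,"wz":0,"claw":0}

```text
time_s: 3.25
eef_pos: [0.4372, 0.0584, 0.0265]
eef_rot: [3.101, 0.488, 0.021]
contact_force: [0.6, 0.2, 0.2]
finger_gap: 0.0853
gripper_force: 0.0
```

Run:
```python
from h import *
go(.4312,.0562,.0205,.31); print(ctrl.observe()['contact_force'])
im,d,P=shot();go(.4312,.0562,.0205,.31);np.savez('pics/w4.npz',im=im,p=P[0],R=P[1])
cv2.imwrite('pics/w4.png',im[200:480,120:520])
```

```text
turn [ 0.0048 -0.0128  0.0023] shift after [-6.4  0.3  6. ] before [-6.5  0.2  5.9]
[0.5530485  0.19643521 0.22042235]
turn [ 0.0051 -0.0126  0.0023] shift after [-6.2  0.2  6. ] before [-6.3  0.2  5.9]
```

View pics/w4.png

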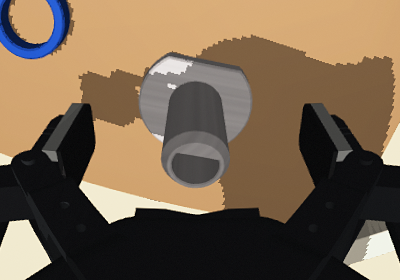

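The arbor stands midway between the pads (sleeve at (197,150), pads at x≈90 and 305). I let the arm settle before correcting.

>>> carry_out:
  moves:
    - {"x":0,"y":0,"z":0,"wx":0,"wy":0,"wz":0,"claw":0}
    - {"x":0,"y":0,"z":0,"wx":0,"wy":0,"wz":0,"claw":0}
    - {"x":0,"y":0,"z":0,"wx":0,"wy":0,"wz":0,"claw":0}

```text
time_s: 3.6
eef_pos: [0.4352, 0.0583, 0.0248]
eef_rot: [3.101, 0.489, 0.015]
contact_force: [-0.1, 0.2, -1.0]
finger_gap: 0.0854
gripper_force: 0.0
```

Run:
```python
from h import *
go(.4312,.0562,.0205,.31); s=ctrl.observe();print(s['qpos'],s['joint_velocities'])
```

```text
turn [ 0.004  -0.0093  0.0027] shift after [-4.4  0.8  4.3] before [-4.5  0.8  4.3]
[ 0.47162751  0.13804427 -0.69179661  2.1588634   0.11911927  0.86994154
 -1.54970504] [-0.00052925  0.00676514 -0.00023473  0.00397732  0.00036048 -0.00330795
 -0.00150825]
```

>>> carry_out:
  moves:
    - {"x":-0.0042,"y":0.0008,"z":0.0042,"wx":0.004,"wy":-0.009,"wz":0.003,"claw":0}
    - {"x":0,"y":0,"z":0,"wx":0,"wy":0,"wz":0,"claw":0}
    - {"x":0,"y":0,"z":0,"wx":0,"wy":0,"wz":0,"claw":0.3}
    - {"x":0,"y":0,"z":0,"wx":0,"wy":0,"wz":0,"claw":0.6}
    - {"x":0,"y":0,"z":0,"wx":0,"wy":0,"wz":0,"claw":1}
    - {"x":0,"y":0,"z":0,"wx":0,"wy":0,"wz":0,"claw":1}
    - {"x":0,"y":0,"z":0,"wx":0,"wy":0,"wz":0,"claw":1}
    - {"x":0,"y":0,"z":0,"wx":0,"wy":0,"wz":0,"claw":1}
  force: 40

```text
time_s: 4.4
eef_pos: [0.4312, 0.0565, 0.0202]
eef_rot: [-3.103, -0.485, 0.001]
contact_force: [-0.7, -0.2, 3.1]
finger_gap: 0.0251
gripper_force: 39.2
```

Run:
```python
from h import *
im,d,P=shot();go(.4312,.0562,.0205,.31);np.savez('pics/w5.npz',im=im,p=P[0],R=P[1]);print(ctrl.observe()['contact_force'])
```

```text
turn [-0.0007  0.0004 -0.0001] shift after [-0.1  0.3 -0.3] before [-0.1  0.3 -0.3]
[0.1620544  0.00515249 1.51652763]
```

>>> carry_out:
  moves:
    - {"x":0,"y":0,"z":-0.02,"wx":0,"wy":0,"wz":0,"claw":1}
    - {"x":0,"y":0,"z":-0.045,"wx":0,"wy":0,"wz":0,"claw":1}
    - {"x":0,"y":0,"z":-0.05,"wx":0,"wy":0,"wz":0,"claw":1}
    - {"x":0,"y":0,"z":-0.05,"wx":0,"wy":0,"wz":0,"claw":1}
    - {"x":0.0035,"y":0.04,"z":0,"wx":0,"wy":0,"wz":0,"claw":1}
    - {"x":0.0035,"y":0.04,"z":0,"wx":0,"wy":0,"wz":0,"claw":1}
    - {"x":0.0035,"y":0.04,"z":0,"wx":0,"wy":0,"wz":0,"claw":1}
    - {"x":0.0035,"y":0.04,"z":0,"wx":0,"wy":0,"wz":0,"claw":1}
    - {"x":0.0035,"y":0.04,"z":0,"wx":0,"wy":0,"wz":0,"claw":1}
    - {"x":0.0035,"y":0.04,"z":0,"wx":0,"wy":0,"wz":0,"claw":1}
    - {"x":0.0035,"y":0.04,"z":0,"wx":0,"wy":0,"wz":0,"claw":1}
    - {"x":0.0035,"y":0.04,"z":0,"wx":0,"wy":0,"wz":0,"claw":1}

```text
time_s: 5.65
eef_pos: [0.5554, -0.2414, 0.1838]
eef_rot: [-3.103, -0.484, 0.003]
contact_force: [-0.1, 0.6, -1.2]
finger_gap: 0.0243
gripper_force: 39.8
```

>>> carry_out:
  moves:
    - {"x":0,"y":0,"z":0,"wx":0,"wy":0,"wz":-0.147,"claw":1}
    - {"x":0,"y":0,"z":0,"wx":0,"wy":0,"wz":-0.147,"claw":1}
    - {"x":0,"y":0,"z":0,"wx":0,"wy":0,"wz":-0.147,"claw":1}
    - {"x":0,"y":0,"z":0,"wx":0,"wy":0,"wz":-0.147,"claw":1}
    - {"x":0,"y":0,"z":0,"wx":0,"wy":0,"wz":-0.147,"claw":1}
    - {"x":0,"y":0,"z":0,"wx":0,"wy":0,"wz":-0.147,"claw":1}
    - {"x":0,"y":0,"z":0,"wx":0,"wy":0,"wz":-0.147,"claw":1}
    - {"x":0,"y":0,"z":0,"wx":0,"wy":0,"wz":-0.147,"claw":1}
    - {"x":0,"y":0,"z":0,"wx":0,"wy":0,"wz":-0.147,"claw":1}
    - {"x":0,"y":0,"z":0,"wx":0,"wy":0,"wz":-0.147,"claw":1}
    - {"x":0,"y":0,"z":0,"wx":0,"wy":0,"wz":-0.147,"claw":1}
    - {"x":0,"y":0,"z":0,"wx":0,"wy":0,"wz":-0.147,"claw":1}

```text
time_s: 6.85
eef_pos: [0.5549, -0.2398, 0.1838]
eef_rot: [-1.589, -2.707, -0.0]
contact_force: [-0.7, 0.1, -2.3]
finger_gap: 0.0244
gripper_force: 40.0
```

>>> carry_out:
  moves:
    - {"x":0,"y":0,"z":0,"wx":0,"wy":0,"wz":0,"claw":1}
    - {"x":0,"y":0,"z":0,"wx":0,"wy":0,"wz":0,"claw":1}
    - {"x":0,"y":0,"z":0,"wx":0,"wy":0,"wz":0,"claw":1}
    - {"x":0,"y":0,"z":0,"wx":0,"wy":0,"wz":0,"claw":1}

```text
time_s: 7.25
eef_pos: [0.5554, -0.2399, 0.1847]
eef_rot: [-1.6, -2.702, -0.0]
contact_force: [0.4, -0.2, -2.1]
finger_gap: 0.0248
gripper_force: 40.0
```

Run:
```python
from h import *
im,d,P=shot();np.savez('pics/w6.npz',im=im,p=P[0],R=P[1]);print(P[0],ctrl.observe()['contact_force'])
go(.5553,-.239,.17,2.083)
cv2.imwrite('pics/w6.png',cv2.resize(im[100:400,150:490],None,fx=2,fy=2))
```

```text
[ 0.55539667 -0.23990755  0.18468629] [-0.54282867 -0.12682334 -1.41142425]
turn [-0.0005 -0.0009 -0.0102] shift after [ 0.8  0.3 14.7] before [ 0.8  0.3 14.7]
```

View pics/w6.png

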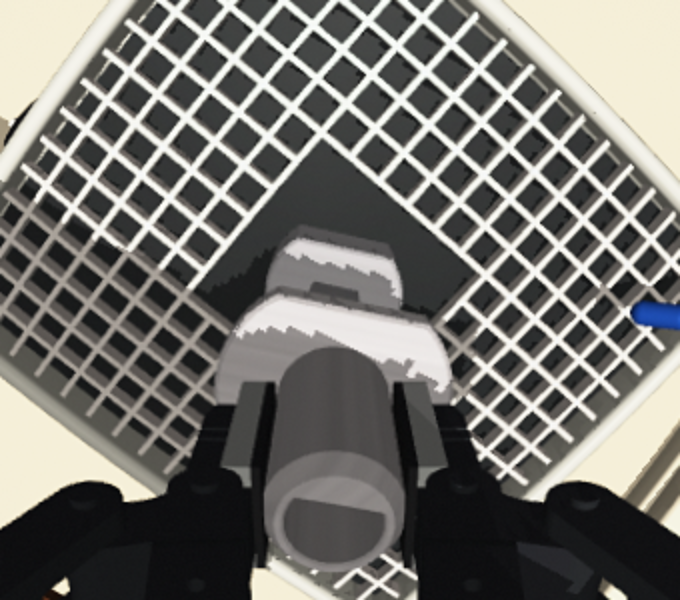

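The arbor is above the spindle. Its plate flat, (268,290)→(435,322), runs parallel to the collar's cut, (295,232)→(390,248), and both are centred at x≈334. I lower gently and watch the force.

>>> carry_out:
  moves:
    - {"x":0.0008,"y":0.0003,"z":0.01,"wx":0,"wy":0,"wz":-0.01,"claw":1}
    - {"x":0,"y":0,"z":0.01,"wx":0,"wy":0,"wz":0,"claw":1}
    - {"x":0,"y":0,"z":0.005,"wx":0,"wy":0,"wz":0,"claw":1}
    - {"x":0,"y":0,"z":0.002,"wx":0,"wy":0,"wz":0,"claw":1}
    - {"x":0,"y":0,"z":0.002,"wx":0,"wy":0,"wz":0,"claw":1}
    - {"x":0,"y":0,"z":0.002,"wx":0,"wy":0,"wz":0,"claw":1}
    - {"x":0,"y":0,"z":0,"wx":0,"wy":0,"wz":0,"claw":1}
    - {"x":0,"y":0,"z":0,"wx":0,"wy":0,"wz":0,"claw":1}

```text
time_s: 8.1
eef_pos: [0.5554, -0.2391, 0.154]
eef_rot: [-1.585, -2.712, -0.0]
contact_force: [-0.3, -1.4, -3.1]
finger_gap: 0.0243
gripper_force: 40.0
```

Run:
```python
from h import *
im,d,P=shot();np.savez('pics/w7.npz',im=im,p=P[0],R=P[1]);s=ctrl.observe();print(P[0],s['contact_force'],s['wrist_torque'])
go(.5553,-.239,.1245,2.083)
```

```text
[ 0.5554267  -0.23911199  0.15397578] [-0.46208869  0.63056232 -1.32200598] [-0.03387137 -0.04112803  0.04397852]
turn [-0.0001 -0.0005  0.0008] shift after [ 0.2 -0.1 29.6] before [ 0.2 -0.1 29.6]
```

>>> carry_out:
  moves:
    - {"x":0,"y":0,"z":0.002,"wx":0,"wy":0,"wz":0,"claw":1}
    - {"x":0,"y":0,"z":0.002,"wx":0,"wy":0,"wz":0,"claw":1}
    - {"x":0,"y":0,"z":0.002,"wx":0,"wy":0,"wz":0,"claw":1}
    - {"x":0,"y":0,"z":0.002,"wx":0,"wy":0,"wz":0,"claw":1}
    - {"x":0,"y":0,"z":0,"wx":0,"wy":0,"wz":0,"claw":1}
    - {"x":0,"y":0,"z":0,"wx":0,"wy":0,"wz":0,"claw":1}

```text
time_s: 8.75
eef_pos: [0.5552, -0.2389, 0.1456]
eef_rot: [-1.584, -2.711, -0.0]
contact_force: [0.3, 0.6, -1.4]
finger_gap: 0.0247
gripper_force: 40.0
```

>>> carry_out:
  moves:
    - {"x":0,"y":0,"z":0.003,"wx":0,"wy":0,"wz":0,"claw":1}
    - {"x":0,"y":0,"z":0.003,"wx":0,"wy":0,"wz":0,"claw":1}
    - {"x":0,"y":0,"z":0.003,"wx":0,"wy":0,"wz":0,"claw":1}
    - {"x":0,"y":0,"z":0.003,"wx":0,"wy":0,"wz":0,"claw":1}
    - {"x":0,"y":0,"z":0.003,"wx":0,"wy":0,"wz":0,"claw":1}
    - {"x":0,"y":0,"z":0.002,"wx":0,"wy":0,"wz":0,"claw":1}
    - {"x":0,"y":0,"z":0.002,"wx":0,"wy":0,"wz":0,"claw":1}
    - {"x":0,"y":0,"z":0,"wx":0,"wy":0,"wz":0,"claw":1}
    - {"x":0,"y":0,"z":0,"wx":0,"wy":0,"wz":0,"claw":1}
    - {"x":0,"y":0,"z":0,"wx":0,"wy":0,"wz":0,"claw":1}

```text
time_s: 9.75
eef_pos: [0.5551, -0.2388, 0.1265]
eef_rot: [-1.584, -2.711, -0.0]
contact_force: [-0.9, 2.0, -3.8]
finger_gap: 0.0246
gripper_force: 39.9
```

>>> carry_out:
  moves:
    - {"x":0,"y":0,"z":0.001,"wx":0,"wy":0,"wz":0,"claw":1}
    - {"x":0,"y":0,"z":0.001,"wx":0,"wy":0,"wz":0,"claw":1}
    - {"x":0,"y":0,"z":0.001,"wx":0,"wy":0,"wz":0,"claw":1}
    - {"x":0,"y":0,"z":0,"wx":0,"wy":0,"wz":0,"claw":1}
    - {"x":0,"y":0,"z":0,"wx":0,"wy":0,"wz":0,"claw":1}

```text
time_s: 10.25
eef_pos: [0.5552, -0.2388, 0.1243]
eef_rot: [-1.584, -2.711, 0.0]
contact_force: [-4.3, 3.5, 2.5]
finger_gap: 0.0249
gripper_force: 40.4
```

>>> carry_out:
  moves:
    - {"x":0,"y":0,"z":0.001,"wx":0,"wy":0,"wz":0,"claw":1}
    - {"x":0,"y":0,"z":0.001,"wx":0,"wy":0,"wz":0,"claw":1}
    - {"x":0,"y":0,"z":0,"wx":0,"wy":0,"wz":0,"claw":1}
    - {"x":0,"y":0,"z":0,"wx":0,"wy":0,"wz":0,"claw":1}

```text
time_s: 10.65
eef_pos: [0.5553, -0.2388, 0.1242]
eef_rot: [-1.585, -2.712, 0.001]
contact_force: [-7.8, 5.4, 12.1]
finger_gap: 0.0249
gripper_force: 41.4
```

>>> carry_out:
  moves:
    - {"x":0,"y":0,"z":-0.0015,"wx":0,"wy":0,"wz":0,"claw":1}
    - {"x":0,"y":0,"z":0,"wx":0,"wy":0,"wz":0,"claw":0.6}
    - {"x":0,"y":0,"z":0,"wx":0,"wy":0,"wz":0,"claw":0}
    - {"x":0,"y":0,"z":0,"wx":0,"wy":0,"wz":0,"claw":0}
    - {"x":0,"y":0,"z":0,"wx":0,"wy":0,"wz":0,"claw":0}
    - {"x":0,"y":0,"z":-0.02,"wx":0,"wy":0,"wz":0,"claw":0}
    - {"x":0,"y":0,"z":-0.045,"wx":0,"wy":0,"wz":0,"claw":0}
    - {"x":0,"y":0,"z":-0.045,"wx":0,"wy":0,"wz":0,"claw":0}
    - {"x":0,"y":0,"z":-0.045,"wx":0,"wy":0,"wz":0,"claw":0}
    - {"x":0,"y":0,"z":0,"wx":0,"wy":0,"wz":0,"claw":0}
    - {"x":0,"y":0,"z":0,"wx":0,"wy":0,"wz":0,"claw":0}
    - {"x":0,"y":0,"z":0,"wx":0,"wy":0,"wz":0,"claw":0}

```text
time_s: 11.85
eef_pos: [0.5548, -0.2392, 0.2769]
eef_rot: [-1.584, -2.71, 0.0]
contact_force: [0.0, -0.1, -0.3]
finger_gap: 0.0851
gripper_force: 0.0
```

Run:
```python
from h import *
im,d,P=shot();np.savez('pics/w8.npz',im=im,p=P[0],R=P[1]);s=ctrl.observe();print(P[0],s['qpos'])
for z in(.112,.162): print(proj([.5552,-.2388,z],P))
c=proj([.5552,-.2388,.13],P).astype(int);x0,y0=c-100;print(x0,y0)
cv2.imwrite('pics/w8.png',cv2.resize(im[y0:y0+200,x0:x0+200],None,fx=3,fy=3,interpolation=2))
a=d[int(c[1])-25:int(c[1])+45:10,int(c[0])-40:int(c[0])+41:10];print(a.round(3))
# coarse wheel: neutral yaw there = az+pi/2
a=np.arctan2(.2265,.6159)+np.pi/2;print(a);go(.6159,.2265,.22,a)
```

```text
[ 0.55476872 -0.23919243  0.27689043] [ 0.93745216  0.27562107 -0.70218384  1.47990586  0.1771332   1.45453036
  0.7455879 ]
[316.80917565 217.38728381]
[316.65649805 234.05392715]
216 122
[[0.329 0.338 0.311 0.312 0.312 0.311 0.311 0.339 0.339]
 [0.341 0.342 0.314 0.313 0.299 0.309 0.315 0.313 0.341]
 [0.345 0.317 0.316 0.279 0.268 0.273 0.316 0.316 0.343]
 [0.337 0.319 0.318 0.268 0.267 0.268 0.318 0.318 0.337]
 [0.345 0.34  0.322 0.275 0.295 0.284 0.321 0.34  0.351]
 [0.354 0.344 0.343 0.325 0.272 0.272 0.344 0.353 0.342]
 [0.347 0.357 0.354 0.357 0.356 0.348 0.356 0.347 0.356]]
1.9231997012330777
turn [-0.0023 -0.0029  0.1604] shift after [415.9 218.3  56.5] before [375.5 282.   57.1]
```

View pics/w8.png

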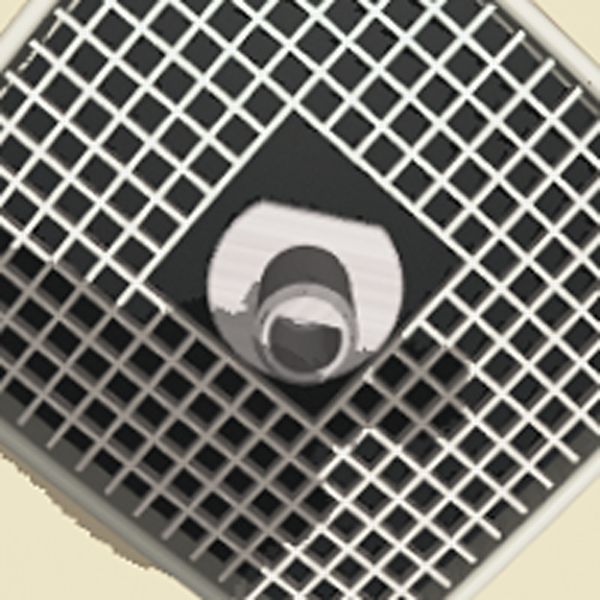

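The crop shows the arbor seated flat: the plate flat runs (263,200)→(395,228), and the sleeve rim at (305,340) lies within 2 px of where it should project. Next is the coarse wheel.

>>> carry_out:
  moves:
    - {"x":0.0341,"y":0.0256,"z":0.0025,"wx":0,"wy":0,"wz":0,"claw":0}
    - {"x":0.0341,"y":0.0256,"z":0.0025,"wx":0,"wy":0,"wz":0,"claw":0}
    - {"x":0.0341,"y":0.0256,"z":0.0025,"wx":0,"wy":0,"wz":0,"claw":0}
    - {"x":0.0341,"y":0.0256,"z":0.0025,"wx":0,"wy":0,"wz":0,"claw":0}
    - {"x":0.0341,"y":0.0256,"z":0.0025,"wx":0,"wy":0,"wz":0,"claw":0}
    - {"x":0.0341,"y":0.0256,"z":0.0025,"wx":0,"wy":0,"wz":0,"claw":0}
    - {"x":0.0341,"y":0.0256,"z":0.0025,"wx":0,"wy":0,"wz":0,"claw":0}
    - {"x":0.0341,"y":0.0256,"z":0.0025,"wx":0,"wy":0,"wz":0,"claw":0}
    - {"x":0.0341,"y":0.0256,"z":0.0025,"wx":0,"wy":0,"wz":0,"claw":0}
    - {"x":0.0341,"y":0.0256,"z":0.0025,"wx":0,"wy":0,"wz":0,"claw":0}
    - {"x":0.0341,"y":0.0256,"z":0.0025,"wx":0,"wy":0,"wz":0,"claw":0}
    - {"x":0,"y":0,"z":0,"wx":0,"wy":0,"wz":0,"claw":0}

```text
time_s: 13.1
eef_pos: [0.6133, 0.2344, 0.2487]
eef_rot: [-1.566, -2.715, -0.003]
contact_force: [-0.7, 0.7, 0.4]
finger_gap: 0.0852
gripper_force: 0.0
```

>>> carry_out:
  moves:
    - {"x":0,"y":0,"z":0,"wx":0,"wy":0,"wz":0,"claw":0}
    - {"x":0,"y":0,"z":0,"wx":0,"wy":0,"wz":0,"claw":0}
    - {"x":0,"y":0,"z":0,"wx":0,"wy":0,"wz":0,"claw":0}

```text
time_s: 13.4
eef_pos: [0.6171, 0.2237, 0.2505]
eef_rot: [-1.589, -2.709, 0.002]
contact_force: [0.2, 0.8, -0.5]
finger_gap: 0.0851
gripper_force: 0.0
```

Run:
```python
from h import *
im,d,P=shot();np.savez('pics/w9.npz',im=im,p=P[0],R=P[1]);print(P[0])
c=proj([.6159,.2265,.018],P);print(c)
x0,y0=c.astype(int)-100
cv2.imwrite('pics/w9.png',cv2.resize(im[y0:y0+200,x0:x0+200],None,fx=3,fy=3,interpolation=2));print(x0,y0)
h=cv2.cvtColor(im,cv2.COLOR_BGR2HSV)
for th in(60,80):
    q=blob(h[:,:,1]<th,c);w=on('wrist',q[:,0],q[:,1],.018,P)[:,:2];print(q.min(0),q.max(0),circ(w))
```

```text
[0.61710651 0.22369153 0.2505209 ]
[316.6361112 198.2968223]
216 98
[290. 167.] [350. 227.] (array([0.61894726, 0.22889872]), np.float64(0.03116347910282015))
[290. 167.] [351. 227.] (array([0.61902693, 0.22890889]), np.float64(0.03136107673821868))
```

View pics/w9.png

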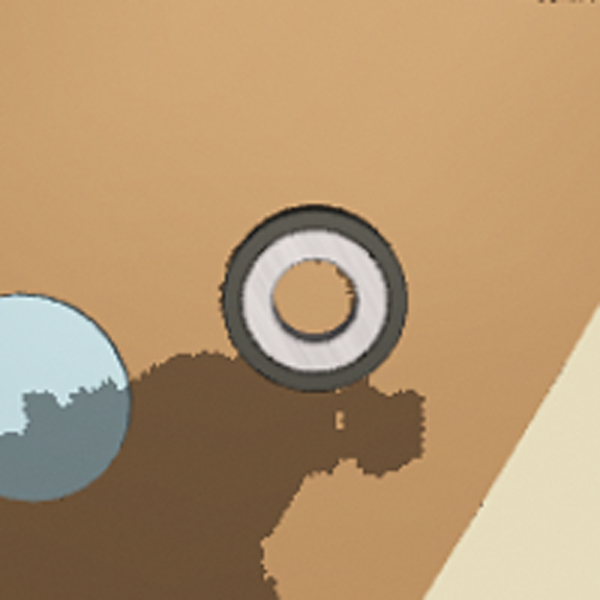

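The crop shows the coarse wheel at (315,298) with a wide dark band and bright core, clear of the glass at the left. I refine its centre from the core's outline.

```bash
cat >> h.py <<'E'
def core(im,P,at,z,v=120):
    h=cv2.cvtColor(im,cv2.COLOR_BGR2HSV);q=blob((h[:,:,1]<50)&(h[:,:,2]>v),at)
    w=on('wrist',q[:,0],q[:,1],z,P)[:,:2];return circ(w)
E
python3 - <<'E'
from h import *
f=np.load('pics/w9.npz');P=(f['p'],f['R'])
for v in(120,140,160): print(core(f['im'],P,(321,181),.018,v))
go(.6188,.2290,-.002,2.083)
E
```

```text
(array([0.61928063, 0.22857489]), np.float64(0.024334394508333263))
(array([0.61926085, 0.22851737]), np.float64(0.02410058788547114))
(array([0.61927432, 0.22863293]), np.float64(0.02392568678169408))
turn [-0.0009 -0.0001 -0.0021] shift after [  3.7   4.  252.8] before [  3.7   4.2 252.8]
```

>>> carry_out:
  moves:
    - {"x":0.0032,"y":0.0041,"z":0.03,"wx":0,"wy":0,"wz":0,"claw":0}
    - {"x":0,"y":0,"z":0.045,"wx":0,"wy":0,"wz":0,"claw":0}
    - {"x":0,"y":0,"z":0.05,"wx":0,"wy":0,"wz":0,"claw":0}
    - {"x":0,"y":0,"z":0.045,"wx":0,"wy":0,"wz":0,"claw":0}
    - {"x":0,"y":0,"z":0.03,"wx":0,"wy":0,"wz":0,"claw":0}
    - {"x":0,"y":0,"z":0.02,"wx":0,"wy":0,"wz":0,"claw":0}
    - {"x":0,"y":0,"z":0.015,"wx":0,"wy":0,"wz":0,"claw":0}
    - {"x":0,"y":0,"z":0.008,"wx":0,"wy":0,"wz":0,"claw":0}
    - {"x":0,"y":0,"z":0.005,"wx":0,"wy":0,"wz":0,"claw":0}
    - {"x":0,"y":0,"z":0,"wx":0,"wy":0,"wz":0,"claw":0}
    - {"x":0,"y":0,"z":0,"wx":0,"wy":0,"wz":0,"claw":0}
    - {"x":0,"y":0,"z":0,"wx":0,"wy":0,"wz":0,"claw":0}

```text
time_s: 14.65
eef_pos: [0.6191, 0.2312, 0.0042]
eef_rot: [1.585, 2.712, 0.002]
contact_force: [-0.4, 0.3, 0.2]
finger_gap: 0.0855
gripper_force: 0.0
```

Run:
```python
from h import *
go(.6192,.2286,-.002,2.083)
```

```text
turn [ 0.0014 -0.0005  0.0008] shift after [-2.3 -1.2  6.2] before [-2.3 -1.2  6.2]
```

>>> carry_out:
  moves:
    - {"x":-0.0023,"y":-0.0012,"z":0.006,"wx":0.001,"wy":0,"wz":0,"claw":0}
    - {"x":0,"y":0,"z":0,"wx":0,"wy":0,"wz":0,"claw":0}
    - {"x":0,"y":0,"z":0,"wx":0,"wy":0,"wz":0,"claw":0}
    - {"x":0,"y":0,"z":0,"wx":0,"wy":0,"wz":0,"claw":0}

```text
time_s: 15.05
eef_pos: [0.6185, 0.2283, -0.003]
eef_rot: [-1.584, -2.711, 0.001]
contact_force: [0.4, 0.4, 0.1]
finger_gap: 0.0853
gripper_force: 0.0
```

Run:
```python
from h import *
go(.6192,.2286,-.002,2.083)
```

```text
turn [-0.0014 -0.0009  0.0008] shift after [-0.1  0.8 -1. ] before [-0.1  0.8 -1. ]
```

>>> carry_out:
  moves:
    - {"x":0,"y":0.0008,"z":-0.001,"wx":-0.001,"wy":0,"wz":0,"claw":0.15}
    - {"x":0,"y":0,"z":0,"wx":0,"wy":0,"wz":0,"claw":0.3}
    - {"x":0,"y":0,"z":0,"wx":0,"wy":0,"wz":0,"claw":0.5}
    - {"x":0,"y":0,"z":0,"wx":0,"wy":0,"wz":0,"claw":0.5}
    - {"x":0,"y":0,"z":0,"wx":0,"wy":0,"wz":0,"claw":0.5}
    - {"x":0,"y":0,"z":0,"wx":0,"wy":0,"wz":0,"claw":0.5}
  force: 40

```text
time_s: 15.65
eef_pos: [0.6196, 0.229, -0.0014]
eef_rot: [-1.585, -2.712, -0.002]
contact_force: [-0.0, -0.7, 5.2]
finger_gap: 0.0605
gripper_force: 44.3
```

Run:
```python
from h import *
p,R=pose();print(p);go(.5552,-.2388,p[2]+.2,2.083)
```

```text
[ 0.61958069  0.22903022 -0.00137097]
turn [ 0.0006 -0.0008  0.0009] shift after [-376.2 -285.4 -200. ] before [-375.8 -285.6 -200.5]
```

>>> carry_out:
  moves:
    - {"x":0,"y":0,"z":-0.02,"wx":0,"wy":0,"wz":0,"claw":0.5}
    - {"x":0,"y":0,"z":-0.045,"wx":0,"wy":0,"wz":0,"claw":0.5}
    - {"x":0,"y":0,"z":-0.045,"wx":0,"wy":0,"wz":0,"claw":0.5}
    - {"x":0,"y":0,"z":-0.045,"wx":0,"wy":0,"wz":0,"claw":0.5}
    - {"x":0,"y":0,"z":-0.045,"wx":0,"wy":0,"wz":0,"claw":0.5}
    - {"x":0,"y":0,"z":0,"wx":0,"wy":0,"wz":0,"claw":0.5}
    - {"x":0,"y":0,"z":0,"wx":0,"wy":0,"wz":0,"claw":0.5}

```text
time_s: 16.35
eef_pos: [0.6196, 0.2287, 0.1996]
eef_rot: [1.585, 2.712, 0.002]
contact_force: [-0.1, -0.2, -2.2]
finger_gap: 0.0607
gripper_force: 44.3
```

>>> carry_out:
  moves:
    - {"x":-0.0342,"y":-0.026,"z":0,"wx":0,"wy":0,"wz":0,"claw":0.5}
    - {"x":-0.0342,"y":-0.026,"z":0,"wx":0,"wy":0,"wz":0,"claw":0.5}
    - {"x":-0.0342,"y":-0.026,"z":0,"wx":0,"wy":0,"wz":0,"claw":0.5}
    - {"x":-0.0342,"y":-0.026,"z":0,"wx":0,"wy":0,"wz":0,"claw":0.5}
    - {"x":-0.0342,"y":-0.026,"z":0,"wx":0,"wy":0,"wz":0,"claw":0.5}
    - {"x":-0.0342,"y":-0.026,"z":0,"wx":0,"wy":0,"wz":0,"claw":0.5}
    - {"x":-0.0342,"y":-0.026,"z":0,"wx":0,"wy":0,"wz":0,"claw":0.5}
    - {"x":-0.0342,"y":-0.026,"z":0,"wx":0,"wy":0,"wz":0,"claw":0.5}
    - {"x":-0.0342,"y":-0.026,"z":0,"wx":0,"wy":0,"wz":0,"claw":0.5}
    - {"x":-0.0342,"y":-0.026,"z":0,"wx":0,"wy":0,"wz":0,"claw":0.5}
    - {"x":-0.0342,"y":-0.0255,"z":0,"wx":0,"wy":0,"wz":0,"claw":0.5}
    - {"x":0,"y":0,"z":0,"wx":0,"wy":0,"wz":0,"claw":0.5}

```text
time_s: 17.55
eef_pos: [0.5511, -0.2486, 0.1947]
eef_rot: [-1.599, -2.699, 0.007]
contact_force: [0.1, -0.6, -2.3]
finger_gap: 0.0608
gripper_force: 44.4
```

>>> carry_out:
  moves:
    - {"x":0,"y":0,"z":0,"wx":0,"wy":0,"wz":0,"claw":0.5}
    - {"x":0,"y":0,"z":0,"wx":0,"wy":0,"wz":0,"claw":0.5}
    - {"x":0,"y":0,"z":0,"wx":0,"wy":0,"wz":0,"claw":0.5}
    - {"x":0,"y":0,"z":0,"wx":0,"wy":0,"wz":0,"claw":0.5}

```text
time_s: 17.95
eef_pos: [0.5555, -0.2378, 0.1977]
eef_rot: [-1.581, -2.713, -0.0]
contact_force: [-0.3, 0.3, -1.8]
finger_gap: 0.0606
gripper_force: 44.4
```

Run:
```python
from h import *
im,d,P=shot();np.savez('pics/w10.npz',im=im,p=P[0],R=P[1]);print(P[0],ctrl.observe()['contact_force'])
go(.5552,-.2388,.17,2.083)
cv2.imwrite('pics/w10.png',cv2.resize(im[130:430,150:490],None,fx=2,fy=2))
```

```text
[ 0.55551958 -0.2377807   0.19767954] [-0.2636417   0.29979656 -1.58503488]
turn [-0.0005 -0.001   0.0028] shift after [-0.5 -0.6 27.8] before [-0.5 -0.6 27.8]
```

View pics/w10.png

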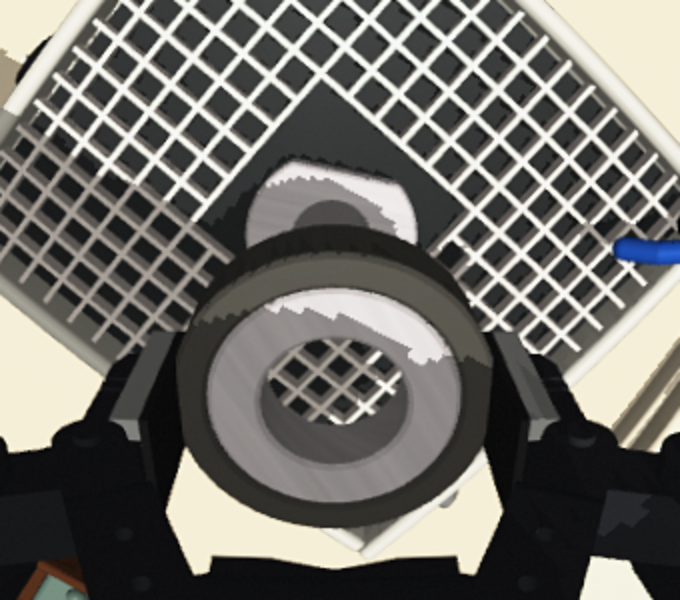

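The wheel is held level, with its hole at (335,400). The sleeve and plate, at (333,215), lie behind it on the same centre line. Now I lower it.

>>> carry_out:
  moves:
    - {"x":-0.0005,"y":-0.0006,"z":0.012,"wx":0,"wy":0,"wz":0,"claw":0.5}
    - {"x":0,"y":0,"z":0.012,"wx":0,"wy":0,"wz":0,"claw":0.5}
    - {"x":0,"y":0,"z":0.006,"wx":0,"wy":0,"wz":0,"claw":0.5}
    - {"x":0,"y":0,"z":0,"wx":0,"wy":0,"wz":0,"claw":0.5}
    - {"x":0,"y":0,"z":0.003,"wx":0,"wy":0,"wz":0,"claw":0.5}
    - {"x":0,"y":0,"z":0.003,"wx":0,"wy":0,"wz":0,"claw":0.5}
    - {"x":0,"y":0,"z":0.003,"wx":0,"wy":0,"wz":0,"claw":0.5}
    - {"x":0,"y":0,"z":0.003,"wx":0,"wy":0,"wz":0,"claw":0.5}
    - {"x":0,"y":0,"z":0,"wx":0,"wy":0,"wz":0,"claw":0.5}
    - {"x":0,"y":0,"z":0,"wx":0,"wy":0,"wz":0,"claw":0.5}

```text
time_s: 19.0
eef_pos: [0.5549, -0.24, 0.1558]
eef_rot: [-1.585, -2.712, -0.0]
contact_force: [-0.8, -0.3, -1.2]
finger_gap: 0.0607
gripper_force: 44.3
```

>>> carry_out:
  moves:
    - {"x":0.0007,"y":0.0005,"z":0.004,"wx":0,"wy":0,"wz":0,"claw":0.5}
    - {"x":0,"y":0,"z":0.005,"wx":0,"wy":0,"wz":0,"claw":0.5}
    - {"x":0,"y":0,"z":0.005,"wx":0,"wy":0,"wz":0,"claw":0.5}
    - {"x":0,"y":0,"z":0.005,"wx":0,"wy":0,"wz":0,"claw":0.5}
    - {"x":0,"y":0,"z":0.005,"wx":0,"wy":0,"wz":0,"claw":0.5}
    - {"x":0,"y":0,"z":0.005,"wx":0,"wy":0,"wz":0,"claw":0.5}
    - {"x":0,"y":0,"z":0.005,"wx":0,"wy":0,"wz":0,"claw":0.5}
    - {"x":0,"y":0,"z":0.004,"wx":0,"wy":0,"wz":0,"claw":0.5}
    - {"x":0,"y":0,"z":0.003,"wx":0,"wy":0,"wz":0,"claw":0.5}
    - {"x":0,"y":0,"z":0,"wx":0,"wy":0,"wz":0,"claw":0.5}
    - {"x":0,"y":0,"z":0,"wx":0,"wy":0,"wz":0,"claw":0.5}
    - {"x":0,"y":0,"z":0,"wx":0,"wy":0,"wz":0,"claw":0.5}

```text
time_s: 20.2
eef_pos: [0.5552, -0.2392, 0.1151]
eef_rot: [-1.585, -2.712, -0.0]
contact_force: [0.4, 0.2, -1.6]
finger_gap: 0.0607
gripper_force: 44.3
```

>>> carry_out:
  moves:
    - {"x":0,"y":0,"z":0.001,"wx":0,"wy":0,"wz":0,"claw":0.5}
    - {"x":0,"y":0,"z":0.001,"wx":0,"wy":0,"wz":0,"claw":0.5}
    - {"x":0,"y":0,"z":0.001,"wx":0,"wy":0,"wz":0,"claw":0.5}
    - {"x":0,"y":0,"z":0.001,"wx":0,"wy":0,"wz":0,"claw":0.5}
    - {"x":0,"y":0,"z":0.001,"wx":0,"wy":0,"wz":0,"claw":0.5}
    - {"x":0,"y":0,"z":0,"wx":0,"wy":0,"wz":0,"claw":0.5}
    - {"x":0,"y":0,"z":0,"wx":0,"wy":0,"wz":0,"claw":0.5}

```text
time_s: 20.9
eef_pos: [0.555, -0.2393, 0.1104]
eef_rot: [-1.585, -2.712, 0.0]
contact_force: [-2.6, 0.5, 4.9]
finger_gap: 0.0604
gripper_force: 45.0
```

>>> carry_out:
  moves:
    - {"x":0,"y":0,"z":0,"wx":0,"wy":0,"wz":0,"claw":0.1}
    - {"x":0,"y":0,"z":0,"wx":0,"wy":0,"wz":0,"claw":0}
    - {"x":0,"y":0,"z":0,"wx":0,"wy":0,"wz":0,"claw":0}
    - {"x":0,"y":0,"z":0,"wx":0,"wy":0,"wz":0,"claw":0}
    - {"x":0,"y":0,"z":-0.01,"wx":0,"wy":0,"wz":0,"claw":0}
    - {"x":0,"y":0,"z":-0.03,"wx":0,"wy":0,"wz":0,"claw":0}
    - {"x":0,"y":0,"z":-0.04,"wx":0,"wy":0,"wz":0,"claw":0}
    - {"x":0,"y":0,"z":-0.045,"wx":0,"wy":0,"wz":0,"claw":0}
    - {"x":0,"y":0,"z":-0.035,"wx":0,"wy":0,"wz":0,"claw":0}

```text
time_s: 21.8
eef_pos: [0.5558, -0.2391, 0.2735]
eef_rot: [1.584, 2.711, 0.001]
contact_force: [1.2, -1.0, 0.4]
finger_gap: 0.0851
gripper_force: 0.0
```

Run:
```python
from h import *
im,d,P=shot('w11');np.savez('pics/w11.npz',im=im,p=P[0],R=P[1]);print(P[0])
c=proj([.5552,-.2388,.13],P);print(c,proj([.5552,-.2388,.162],P))
for v in(120,140,160):
  h=cv2.cvtColor(im,cv2.COLOR_BGR2HSV)
# depth -> world height on the wheel face
from itertools import product
for r,a in product([.019],np.arange(0,6.28,.785)):
    X=np.array([.5552+r*np.cos(a),-.2388+r*np.sin(a),.13]);u=proj(X,P).round().astype(int)
    o,dr=ray('wrist',u[0]*1.,u[1]*1.,P);cc=ctrl.camera_info('wrist');ax=P[1]@cc['T_tool_cam'][:3,2]
    print(round(float((o+dr*d[u[1],u[0]]/(dr@ax))[2]),4),end=' ')
go(.468,.217,.25,2.083)
```

```text
[ 0.55575313 -0.23910777  0.27346668]
[315.05254933 222.68296993] [314.89115518 234.2805748 ]
0.1301 0.1281 0.13 0.1281 0.1289 0.1287 0.1619 0.1614 turn [0.0063 0.009  0.0009] shift after [442.4 145.2  29.5] before [442.5 145.4  26.5]
```

The wheel's face reads 0.129 m by depth against 0.130 m expected, so it is seated. On to the spacer.

>>> carry_out:
  moves:
    - {"x":0.0402,"y":0.0132,"z":0.002,"wx":0,"wy":0,"wz":0,"claw":0}
    - {"x":0.0402,"y":0.0132,"z":0.002,"wx":0,"wy":0,"wz":0,"claw":0}
    - {"x":0.0402,"y":0.0132,"z":0.002,"wx":0,"wy":0,"wz":0,"claw":0}
    - {"x":0.0402,"y":0.0132,"z":0.002,"wx":0,"wy":0,"wz":0,"claw":0}
    - {"x":0.0402,"y":0.0132,"z":0.002,"wx":0,"wy":0,"wz":0,"claw":0}
    - {"x":0.0402,"y":0.0132,"z":0.002,"wx":0,"wy":0,"wz":0,"claw":0}
    - {"x":0.0402,"y":0.0132,"z":0.002,"wx":0,"wy":0,"wz":0,"claw":0}
    - {"x":0.0402,"y":0.0132,"z":0.002,"wx":0,"wy":0,"wz":0,"claw":0}
    - {"x":0.0402,"y":0.0132,"z":0.002,"wx":0,"wy":0,"wz":0,"claw":0}
    - {"x":0.0402,"y":0.0132,"z":0.002,"wx":0,"wy":0,"wz":0,"claw":0}
    - {"x":0.0402,"y":0.0132,"z":0.002,"wx":0,"wy":0,"wz":0,"claw":0}
    - {"x":0,"y":0,"z":0,"wx":0,"wy":0,"wz":0,"claw":0.3}

```text
time_s: 23.05
eef_pos: [0.4616, 0.2246, 0.2489]
eef_rot: [-1.569, -2.719, -0.005]
contact_force: [0.5, -0.1, 0.6]
finger_gap: 0.0733
gripper_force: 0.0
```

>>> carry_out:
  moves:
    - {"x":0,"y":0,"z":0,"wx":0,"wy":0,"wz":0,"claw":0.3}
    - {"x":0,"y":0,"z":0,"wx":0,"wy":0,"wz":0,"claw":0.3}
    - {"x":0,"y":0,"z":0,"wx":0,"wy":0,"wz":0,"claw":0.3}
    - {"x":0,"y":0,"z":0,"wx":0,"wy":0,"wz":0,"claw":0.3}
    - {"x":0,"y":0,"z":0,"wx":0,"wy":0,"wz":0,"claw":0.3}

```text
time_s: 23.55
eef_pos: [0.4649, 0.2165, 0.2482]
eef_rot: [-1.587, -2.71, -0.0]
contact_force: [-0.6, 0.3, 0.0]
finger_gap: 0.06
gripper_force: 0.0
```

Run:
```python
from h import *
im,d,P=shot();np.savez('pics/w12.npz',im=im,p=P[0],R=P[1]);print(P[0],ctrl.observe()['finger_gap'])
c=proj([.468,.217,.01],P);print(c);x0,y0=c.astype(int)-100
cv2.imwrite('pics/w12.png',cv2.resize(im[y0:y0+200,x0:x0+200],None,fx=3,fy=3,interpolation=2));print(x0,y0)
h=cv2.cvtColor(im,cv2.COLOR_BGR2HSV)
for th in(50,70):
    q=blob(h[:,:,1]<th,c);w=on('wrist',q[:,0],q[:,1],.01,P)[:,:2];print(q.min(0),q.max(0),circ(w))
x,y=circ(w)[0];go(x,y,.0015,2.083)
```

```text
[0.46491973 0.2164807  0.24815369] 0.05999617361751872
[318.93739756 201.24694801]
218 101
[303. 179.] [340. 216.] (array([0.46902739, 0.22139493]), np.float64(0.01946249286504035))
[303. 179.] [341. 217.] (array([0.46901466, 0.22124881]), np.float64(0.01971508071226362))
turn [-0.0004 -0.0007 -0.0004] shift after [  1.9   5.9 246.6] before [  1.8   6.  246.6]
```

View pics/w12.png

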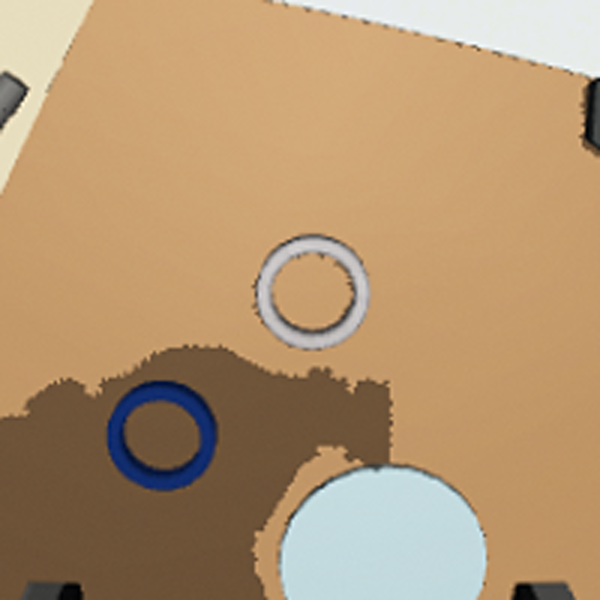

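The crop shows the steel spacer at (313,293), with the blue look-alike at (162,435) and the glass at (385,565), both clear of the fingers' line. I descend with the fingers at 60 mm.

>>> carry_out:
  moves:
    - {"x":0.0019,"y":0.0059,"z":0.03,"wx":0,"wy":0,"wz":0,"claw":0.3}
    - {"x":0,"y":0,"z":0.045,"wx":0,"wy":0,"wz":0,"claw":0.3}
    - {"x":0,"y":0,"z":0.045,"wx":0,"wy":0,"wz":0,"claw":0.3}
    - {"x":0,"y":0,"z":0.045,"wx":0,"wy":0,"wz":0,"claw":0.3}
    - {"x":0,"y":0,"z":0.03,"wx":0,"wy":0,"wz":0,"claw":0.3}
    - {"x":0,"y":0,"z":0.02,"wx":0,"wy":0,"wz":0,"claw":0.3}
    - {"x":0,"y":0,"z":0.015,"wx":0,"wy":0,"wz":0,"claw":0.3}
    - {"x":0,"y":0,"z":0.008,"wx":0,"wy":0,"wz":0,"claw":0.3}
    - {"x":0,"y":0,"z":0,"wx":0,"wy":0,"wz":0,"claw":0.3}
    - {"x":0,"y":0,"z":0,"wx":0,"wy":0,"wz":0,"claw":0.3}
    - {"x":0,"y":0,"z":0,"wx":0,"wy":0,"wz":0,"claw":0.3}
    - {"x":0,"y":0,"z":0,"wx":0,"wy":0,"wz":0,"claw":0.3}

```text
time_s: 24.8
eef_pos: [0.4693, 0.2222, 0.011]
eef_rot: [1.585, 2.712, 0.002]
contact_force: [-0.9, 0.2, 0.1]
finger_gap: 0.0595
gripper_force: 0.0
```

Run:
```python
from h import *
go(.469,.2212,.0015,2.083)
```

```text
turn [ 0.0013 -0.0002  0.0006] shift after [-0.7 -0.8  9.5] before [-0.7 -0.8  9.5]
```

>>> carry_out:
  moves:
    - {"x":-0.0007,"y":-0.0008,"z":0.006,"wx":0,"wy":0,"wz":0,"claw":0.3}
    - {"x":0,"y":0,"z":0.0035,"wx":0,"wy":0,"wz":0,"claw":0.3}
    - {"x":0,"y":0,"z":0,"wx":0,"wy":0,"wz":0,"claw":0.3}
    - {"x":0,"y":0,"z":0,"wx":0,"wy":0,"wz":0,"claw":0.3}
    - {"x":0,"y":0,"z":0,"wx":0,"wy":0,"wz":0,"claw":0.4}
    - {"x":0,"y":0,"z":0,"wx":0,"wy":0,"wz":0,"claw":0.5}
    - {"x":0,"y":0,"z":0,"wx":0,"wy":0,"wz":0,"claw":0.75}
    - {"x":0,"y":0,"z":0,"wx":0,"wy":0,"wz":0,"claw":0.75}
    - {"x":0,"y":0,"z":0,"wx":0,"wy":0,"wz":0,"claw":0.75}
    - {"x":0,"y":0,"z":0,"wx":0,"wy":0,"wz":0,"claw":0.75}
  force: 30

```text
time_s: 25.8
eef_pos: [0.4684, 0.2211, 0.0009]
eef_rot: [-1.585, -2.712, -0.0]
contact_force: [-1.5, -1.7, 5.4]
finger_gap: 0.0373
gripper_force: 30.1
```

Run:
```python
from h import *
p,R=pose();print(p);go(.5552,-.2390,p[2]+.2,2.083)
```

```text
[0.46837489 0.22108866 0.00092998]
turn [-0.0001 -0.0007  0.0009] shift after [-443.6 -149.8 -200. ] before [-443.3 -150.2 -200.3]
```

>>> carry_out:
  moves:
    - {"x":0,"y":0,"z":-0.02,"wx":0,"wy":0,"wz":0,"claw":0.75}
    - {"x":0,"y":0,"z":-0.045,"wx":0,"wy":0,"wz":0,"claw":0.75}
    - {"x":0,"y":0,"z":-0.045,"wx":0,"wy":0,"wz":0,"claw":0.75}
    - {"x":0,"y":0,"z":-0.045,"wx":0,"wy":0,"wz":0,"claw":0.75}
    - {"x":0,"y":0,"z":-0.045,"wx":0,"wy":0,"wz":0,"claw":0.75}
    - {"x":0,"y":0,"z":0,"wx":0,"wy":0,"wz":0,"claw":0.75}

```text
time_s: 26.4
eef_pos: [0.4716, 0.2229, 0.2062]
eef_rot: [1.582, 2.706, 0.011]
contact_force: [-0.2, 0.7, -1.0]
finger_gap: 0.0373
gripper_force: 30.5
```

>>> carry_out:
  moves:
    - {"x":-0.0403,"y":-0.01365,"z":0,"wx":0,"wy":0,"wz":0,"claw":0.75}
    - {"x":-0.0403,"y":-0.01365,"z":0,"wx":0,"wy":0,"wz":0,"claw":0.75}
    - {"x":-0.0403,"y":-0.01365,"z":0,"wx":0,"wy":0,"wz":0,"claw":0.75}
    - {"x":-0.0403,"y":-0.01365,"z":0,"wx":0,"wy":0,"wz":0,"claw":0.75}
    - {"x":-0.0403,"y":-0.01365,"z":0,"wx":0,"wy":0,"wz":0,"claw":0.75}
    - {"x":-0.0403,"y":-0.01365,"z":0,"wx":0,"wy":0,"wz":0,"claw":0.75}
    - {"x":-0.0403,"y":-0.01365,"z":0,"wx":0,"wy":0,"wz":0,"claw":0.75}
    - {"x":-0.0403,"y":-0.01365,"z":0,"wx":0,"wy":0,"wz":0,"claw":0.75}
    - {"x":-0.0403,"y":-0.01365,"z":0,"wx":0,"wy":0,"wz":0,"claw":0.75}
    - {"x":-0.0403,"y":-0.01365,"z":0,"wx":0,"wy":0,"wz":0,"claw":0.75}
    - {"x":-0.0403,"y":-0.01365,"z":0,"wx":0,"wy":0,"wz":0,"claw":0.75}
    - {"x":0,"y":0,"z":0,"wx":0,"wy":0,"wz":0,"claw":0.75}

```text
time_s: 27.6
eef_pos: [0.5537, -0.2477, 0.1977]
eef_rot: [-1.598, -2.702, 0.004]
contact_force: [-0.1, -0.5, -0.9]
finger_gap: 0.0371
gripper_force: 30.5
```

>>> carry_out:
  moves:
    - {"x":0,"y":0,"z":0,"wx":0,"wy":0,"wz":0,"claw":0.75}
    - {"x":0,"y":0,"z":0,"wx":0,"wy":0,"wz":0,"claw":0.75}
    - {"x":0,"y":0,"z":0,"wx":0,"wy":0,"wz":0,"claw":0.75}
    - {"x":0,"y":0,"z":0,"wx":0,"wy":0,"wz":0,"claw":0.75}
    - {"x":0,"y":0,"z":0,"wx":0,"wy":0,"wz":0,"claw":0.75}
    - {"x":0,"y":0,"z":0,"wx":0,"wy":0,"wz":0,"claw":0.75}

```text
time_s: 28.2
eef_pos: [0.5552, -0.2387, 0.2005]
eef_rot: [-1.584, -2.712, 0.0]
contact_force: [1.1, 0.5, -1.0]
finger_gap: 0.0373
gripper_force: 30.5
```

Run:
```python
from h import *
im,d,P=shot();np.savez('pics/w13.npz',im=im,p=P[0],R=P[1]);print(P[0],ctrl.observe()['contact_force'])
go(.5552,-.2390,.17,2.083)
cv2.imwrite('pics/w13.png',cv2.resize(im[130:430,150:490],None,fx=2,fy=2))
```

```text
[ 0.55518622 -0.23872607  0.20046735] [ 0.27959017 -0.08148627 -1.21740075]
turn [-0.0004 -0.0005  0.0012] shift after [-0.1 -0.1 30.5] before [-0.1 -0.1 30.5]
```

View pics/w13.png

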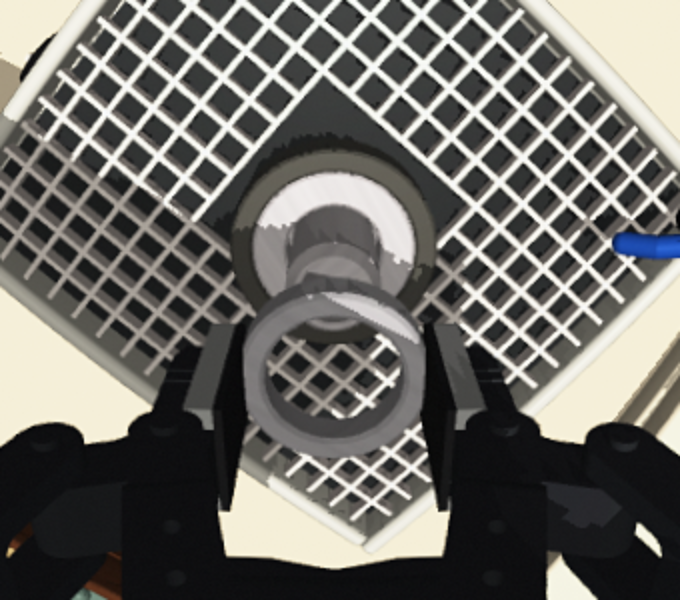

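The spacer is held level with its hole at (335,370), in line with the coarse wheel and sleeve at (333,245). I lower it.

>>> carry_out:
  moves:
    - {"x":0,"y":0,"z":0.012,"wx":0,"wy":0,"wz":0,"claw":0.75}
    - {"x":0,"y":0,"z":0.012,"wx":0,"wy":0,"wz":0,"claw":0.75}
    - {"x":0,"y":0,"z":0.007,"wx":0,"wy":0,"wz":0,"claw":0.75}
    - {"x":0,"y":0,"z":0,"wx":0,"wy":0,"wz":0,"claw":0.75}
    - {"x":0,"y":0,"z":0.003,"wx":0,"wy":0,"wz":0,"claw":0.75}
    - {"x":0,"y":0,"z":0.003,"wx":0,"wy":0,"wz":0,"claw":0.75}
    - {"x":0,"y":0,"z":0.003,"wx":0,"wy":0,"wz":0,"claw":0.75}
    - {"x":0,"y":0,"z":0.003,"wx":0,"wy":0,"wz":0,"claw":0.75}
    - {"x":0,"y":0,"z":0,"wx":0,"wy":0,"wz":0,"claw":0.75}
    - {"x":0,"y":0,"z":0,"wx":0,"wy":0,"wz":0,"claw":0.75}

```text
time_s: 29.25
eef_pos: [0.5551, -0.239, 0.1573]
eef_rot: [-1.585, -2.711, -0.0]
contact_force: [-0.3, -0.6, -0.2]
finger_gap: 0.0372
gripper_force: 30.5
```

>>> carry_out:
  moves:
    - {"x":0,"y":0,"z":0.004,"wx":0,"wy":0,"wz":0,"claw":0.75}
    - {"x":0,"y":0,"z":0.004,"wx":0,"wy":0,"wz":0,"claw":0.75}
    - {"x":0,"y":0,"z":0.004,"wx":0,"wy":0,"wz":0,"claw":0.75}
    - {"x":0,"y":0,"z":0.004,"wx":0,"wy":0,"wz":0,"claw":0.75}
    - {"x":0,"y":0,"z":0.004,"wx":0,"wy":0,"wz":0,"claw":0.75}
    - {"x":0,"y":0,"z":0.002,"wx":0,"wy":0,"wz":0,"claw":0.75}
    - {"x":0,"y":0,"z":0,"wx":0,"wy":0,"wz":0,"claw":0.75}
    - {"x":0,"y":0,"z":0,"wx":0,"wy":0,"wz":0,"claw":0.75}
    - {"x":0,"y":0,"z":0.001,"wx":0,"wy":0,"wz":0,"claw":0.75}
    - {"x":0,"y":0,"z":0.001,"wx":0,"wy":0,"wz":0,"claw":0.75}
    - {"x":0,"y":0,"z":0,"wx":0,"wy":0,"wz":0,"claw":0.75}
    - {"x":0,"y":0,"z":0,"wx":0,"wy":0,"wz":0,"claw":0.75}

```text
time_s: 30.45
eef_pos: [0.5551, -0.239, 0.1333]
eef_rot: [-1.585, -2.712, -0.0]
contact_force: [-0.4, 0.3, -1.4]
finger_gap: 0.0372
gripper_force: 30.5
```

>>> carry_out:
  moves:
    - {"x":0,"y":0,"z":0.001,"wx":0,"wy":0,"wz":0,"claw":0.75}
    - {"x":0,"y":0,"z":0.001,"wx":0,"wy":0,"wz":0,"claw":0.75}
    - {"x":0,"y":0,"z":0.001,"wx":0,"wy":0,"wz":0,"claw":0.75}
    - {"x":0,"y":0,"z":0,"wx":0,"wy":0,"wz":0,"claw":0.75}
    - {"x":0,"y":0,"z":0,"wx":0,"wy":0,"wz":0,"claw":0.75}
    - {"x":0,"y":0,"z":0,"wx":0,"wy":0,"wz":0,"claw":0.75}

```text
time_s: 31.05
eef_pos: [0.5552, -0.2391, 0.1305]
eef_rot: [-1.585, -2.712, -0.0]
contact_force: [-0.2, -0.1, 2.8]
finger_gap: 0.037
gripper_force: 30.7
```

>>> carry_out:
  moves:
    - {"x":0,"y":0,"z":0,"wx":0,"wy":0,"wz":0,"claw":0.5}
    - {"x":0,"y":0,"z":0,"wx":0,"wy":0,"wz":0,"claw":0.25}
    - {"x":0,"y":0,"z":0,"wx":0,"wy":0,"wz":0,"claw":0.1}
    - {"x":0,"y":0,"z":0,"wx":0,"wy":0,"wz":0,"claw":0.1}
    - {"x":0,"y":0,"z":-0.01,"wx":0,"wy":0,"wz":0,"claw":0.1}
    - {"x":0,"y":0,"z":-0.03,"wx":0,"wy":0,"wz":0,"claw":0.1}
    - {"x":0,"y":0,"z":-0.04,"wx":0,"wy":0,"wz":0,"claw":0.1}
    - {"x":0,"y":0,"z":-0.035,"wx":0,"wy":0,"wz":0,"claw":0.1}
    - {"x":0,"y":0,"z":-0.02,"wx":0,"wy":0,"wz":0,"claw":0.1}
    - {"x":0,"y":0,"z":0,"wx":0,"wy":0,"wz":0,"claw":0.1}
    - {"x":0,"y":0,"z":0,"wx":0,"wy":0,"wz":0,"claw":0.1}

```text
time_s: 32.15
eef_pos: [0.5553, -0.2391, 0.2657]
eef_rot: [-1.585, -2.712, 0.0]
contact_force: [-0.6, -0.3, -1.1]
finger_gap: 0.0768
gripper_force: 0.0
```

```bash
cat >> h.py <<'E'
def heights(d,P,r,z,c=(.5552,-.239)):
    cc=ctrl.camera_info('wrist');ax=P[1]@cc['T_tool_cam'][:3,2];out=[]
    for a in np.arange(0,6.28,.785):
        u=proj([c[0]+r*np.cos(a),c[1]+r*np.sin(a),z],P).round().astype(int)
        o,dr=ray('wrist',u[0]*1.,u[1]*1.,P);out.append(round(float((o+dr*d[u[1],u[0]]/(dr@ax))[2]),4))
    return out
E
python3 - <<'E'
from h import *
im,d,P=shot('w14');print(P[0])
print(heights(d,P,.027,.13),heights(d,P,.017,.14))
go(.629,.043,.25,2.083)
E
```

```text
[ 0.55529044 -0.23907274  0.26569216]
[0.1292, 0.1285, 0.1298, 0.1297, 0.1301, 0.1301, 0.1285, 0.1312] [0.1395, 0.1393, 0.1393, 0.1407, 0.1399, 0.1405, 0.161, 0.1616]
turn [-0.0012 -0.0017  0.0008] shift after [209.4 203.   14.6] before [209.2 203.2  14.7]
```

Depth puts the spacer's top at 0.140 m and the coarse wheel's at 0.130 m, both as expected. Now the fine wheel.

>>> carry_out:
  moves:
    - {"x":0.03,"y":0.029,"z":0.002,"wx":0,"wy":0,"wz":0,"claw":0.1}
    - {"x":0.03,"y":0.029,"z":0.002,"wx":0,"wy":0,"wz":0,"claw":0.1}
    - {"x":0.03,"y":0.029,"z":0.002,"wx":0,"wy":0,"wz":0,"claw":0.1}
    - {"x":0.03,"y":0.029,"z":0.002,"wx":0,"wy":0,"wz":0,"claw":0.1}
    - {"x":0.03,"y":0.029,"z":0.002,"wx":0,"wy":0,"wz":0,"claw":0.1}
    - {"x":0.03,"y":0.029,"z":0.002,"wx":0,"wy":0,"wz":0,"claw":0.1}
    - {"x":0.03,"y":0.029,"z":0.002,"wx":0,"wy":0,"wz":0,"claw":0.1}
    - {"x":0,"y":0,"z":0,"wx":0,"wy":0,"wz":0,"claw":0.1}
    - {"x":0,"y":0,"z":0,"wx":0,"wy":0,"wz":0,"claw":0.1}
    - {"x":0,"y":0,"z":0,"wx":0,"wy":0,"wz":0,"claw":0.1}
    - {"x":0,"y":0,"z":0,"wx":0,"wy":0,"wz":0,"claw":0.1}
    - {"x":0,"y":0,"z":0,"wx":0,"wy":0,"wz":0,"claw":0.1}

```text
time_s: 33.4
eef_pos: [0.629, 0.0417, 0.2512]
eef_rot: [-1.588, -2.71, 0.001]
contact_force: [0.3, -0.1, -0.1]
finger_gap: 0.0768
gripper_force: 0.0
```

Run:
```python
from h import *
im,d,P=shot();np.savez('pics/w15.npz',im=im,p=P[0],R=P[1]);print(P[0],ctrl.observe()['finger_gap'])
c=proj([.629,.043,.014],P);print(c);x0,y0=c.astype(int)-100
cv2.imwrite('pics/w15.png',cv2.resize(im[y0:y0+200,x0:x0+200],None,fx=3,fy=3,interpolation=2));print(x0,y0)
h=cv2.cvtColor(im,cv2.COLOR_BGR2HSV)
for th in(60,80):
    q=blob(h[:,:,1]<th,c);w=on('wrist',q[:,0],q[:,1],.014,P)[:,:2];print(q.min(0),q.max(0),circ(w))
for v in(120,140,160): print(core(im,P,c,.014,v))
x,y=core(im,P,c,.014,140)[0];go(x,y,.0005,2.083)
```

```text
[0.62897097 0.04173098 0.25120132] 0.07680962107379492
[316.86276085 199.37295805]
216 99
[297. 176.] [344. 224.] (array([0.63307143, 0.04378066]), np.float64(0.025192716858788333))
[297. 176.] [345. 225.] (array([0.63316889, 0.04380757]), np.float64(0.025410095930534806))
(array([0.63258013, 0.04462844]), np.float64(0.021339211411220978))
(array([0.63354007, 0.04348082]), np.float64(0.020129834347226053))
(array([0.63349904, 0.04346377]), np.float64(0.019925721301730707))
turn [-0.0006 -0.0006 -0.0014] shift after [ -1.    4.6 250.8] before [ -1.1   4.8 250.8]
```

View pics/w15.png

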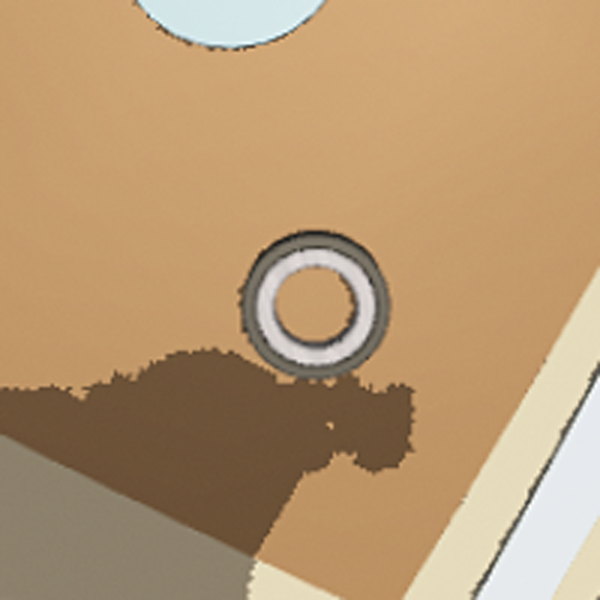

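The crop shows the fine wheel at (316,305) with a thin band, clear of everything. I descend.

>>> carry_out:
  moves:
    - {"x":-0.001,"y":0.0046,"z":0.03,"wx":0,"wy":0,"wz":0,"claw":0.1}
    - {"x":0,"y":0,"z":0.045,"wx":0,"wy":0,"wz":0,"claw":0.1}
    - {"x":0,"y":0,"z":0.045,"wx":0,"wy":0,"wz":0,"claw":0.1}
    - {"x":0,"y":0,"z":0.045,"wx":0,"wy":0,"wz":0,"claw":0.1}
    - {"x":0,"y":0,"z":0.03,"wx":0,"wy":0,"wz":0,"claw":0.1}
    - {"x":0,"y":0,"z":0.02,"wx":0,"wy":0,"wz":0,"claw":0.1}
    - {"x":0,"y":0,"z":0.015,"wx":0,"wy":0,"wz":0,"claw":0.1}
    - {"x":0,"y":0,"z":0.01,"wx":0,"wy":0,"wz":0,"claw":0.1}
    - {"x":0,"y":0,"z":0,"wx":0,"wy":0,"wz":0,"claw":0.1}
    - {"x":0,"y":0,"z":0,"wx":0,"wy":0,"wz":0,"claw":0.1}
    - {"x":0,"y":0,"z":0,"wx":0,"wy":0,"wz":0,"claw":0.1}
    - {"x":0,"y":0,"z":0,"wx":0,"wy":0,"wz":0,"claw":0.1}

```text
time_s: 34.65
eef_pos: [0.6341, 0.0451, 0.0125]
eef_rot: [1.585, 2.712, 0.002]
contact_force: [-0.3, 0.5, 0.8]
finger_gap: 0.0773
gripper_force: 0.0
```

Run:
```python
from h import *
go(.6334,.0435,.0005,2.083)
```

```text
turn [0.0012 0.0001 0.0008] shift after [-1.1 -1.4 12. ] before [-1.1 -1.4 12. ]
```

>>> carry_out:
  moves:
    - {"x":-0.001,"y":-0.0012,"z":0.006,"wx":0,"wy":0,"wz":0,"claw":0.1}
    - {"x":0,"y":0,"z":0.0055,"wx":0,"wy":0,"wz":0,"claw":0.1}
    - {"x":0,"y":0,"z":0,"wx":0,"wy":0,"wz":0,"claw":0.1}
    - {"x":0,"y":0,"z":0,"wx":0,"wy":0,"wz":0,"claw":0.1}
    - {"x":0,"y":0,"z":0,"wx":0,"wy":0,"wz":0,"claw":0.25}
    - {"x":0,"y":0,"z":0,"wx":0,"wy":0,"wz":0,"claw":0.35}
    - {"x":0,"y":0,"z":0,"wx":0,"wy":0,"wz":0,"claw":0.65}
    - {"x":0,"y":0,"z":0,"wx":0,"wy":0,"wz":0,"claw":0.65}
    - {"x":0,"y":0,"z":0,"wx":0,"wy":0,"wz":0,"claw":0.65}
    - {"x":0,"y":0,"z":0,"wx":0,"wy":0,"wz":0,"claw":0.65}
  force: 35

```text
time_s: 35.65
eef_pos: [0.6331, 0.0438, 0.0005]
eef_rot: [-1.585, -2.712, -0.001]
contact_force: [-0.8, 1.0, 5.3]
finger_gap: 0.0497
gripper_force: 36.5
```

Run:
```python
from h import *
p,R=pose();print(p);go(.5552,-.2390,p[2]+.2,2.083)
```

```text
[6.33109702e-01 4.37530618e-02 4.87362566e-04]
turn [ 0.0003 -0.0005  0.0009] shift after [-208.3 -206.5 -200. ] before [-208.  -206.6 -200.2]
```

>>> carry_out:
  moves:
    - {"x":0,"y":0,"z":-0.02,"wx":0,"wy":0,"wz":0,"claw":0.65}
    - {"x":0,"y":0,"z":-0.045,"wx":0,"wy":0,"wz":0,"claw":0.65}
    - {"x":0,"y":0,"z":-0.045,"wx":0,"wy":0,"wz":0,"claw":0.65}
    - {"x":0,"y":0,"z":-0.045,"wx":0,"wy":0,"wz":0,"claw":0.65}
    - {"x":0,"y":0,"z":-0.045,"wx":0,"wy":0,"wz":0,"claw":0.65}
    - {"x":0,"y":0,"z":0,"wx":0,"wy":0,"wz":0,"claw":0.65}

```text
time_s: 36.25
eef_pos: [0.6364, 0.0447, 0.2067]
eef_rot: [1.581, 2.705, 0.01]
contact_force: [0.7, 0.7, -0.0]
finger_gap: 0.0487
gripper_force: 36.6
```

>>> carry_out:
  moves:
    - {"x":-0.0298,"y":-0.0295,"z":0,"wx":0,"wy":0,"wz":0,"claw":0.65}
    - {"x":-0.0298,"y":-0.0295,"z":0,"wx":0,"wy":0,"wz":0,"claw":0.65}
    - {"x":-0.0298,"y":-0.0295,"z":0,"wx":0,"wy":0,"wz":0,"claw":0.65}
    - {"x":-0.0298,"y":-0.0295,"z":0,"wx":0,"wy":0,"wz":0,"claw":0.65}
    - {"x":-0.0298,"y":-0.0295,"z":0,"wx":0,"wy":0,"wz":0,"claw":0.65}
    - {"x":-0.0298,"y":-0.0295,"z":0,"wx":0,"wy":0,"wz":0,"claw":0.65}
    - {"x":-0.0295,"y":-0.0295,"z":0,"wx":0,"wy":0,"wz":0,"claw":0.65}
    - {"x":0,"y":0,"z":0,"wx":0,"wy":0,"wz":0,"claw":0.65}
    - {"x":0,"y":0,"z":0,"wx":0,"wy":0,"wz":0,"claw":0.65}
    - {"x":0,"y":0,"z":0,"wx":0,"wy":0,"wz":0,"claw":0.65}
    - {"x":0,"y":0,"z":0,"wx":0,"wy":0,"wz":0,"claw":0.65}
    - {"x":0,"y":0,"z":0,"wx":0,"wy":0,"wz":0,"claw":0.65}

```text
time_s: 37.45
eef_pos: [0.5557, -0.2378, 0.1998]
eef_rot: [-1.581, -2.713, -0.001]
contact_force: [0.2, 1.0, -0.8]
finger_gap: 0.0492
gripper_force: 36.6
```

Run:
```python
from h import *
im,d,P=shot();np.savez('pics/w16.npz',im=im,p=P[0],R=P[1]);print(P[0],ctrl.observe()['contact_force'])
go(.5552,-.2390,.17,2.083)
cv2.imwrite('pics/w16.png',cv2.resize(im[130:430,150:490],None,fx=2,fy=2))
```

```text
[ 0.55567308 -0.23782048  0.19975564] [-0.19610706  0.97539609 -0.02619324]
turn [-0.0003 -0.0009  0.0029] shift after [-0.5 -0.8 29.8] before [-0.6 -0.7 29.8]
```

I've used all 14 views, so from here I check by force and depth. Lowering now.

>>> carry_out:
  moves:
    - {"x":0,"y":0,"z":0.012,"wx":0,"wy":0,"wz":0,"claw":0.65}
    - {"x":0,"y":0,"z":0.01,"wx":0,"wy":0,"wz":0,"claw":0.65}
    - {"x":0,"y":0,"z":0.006,"wx":0,"wy":0,"wz":0,"claw":0.65}
    - {"x":0,"y":0,"z":0,"wx":0,"wy":0,"wz":0,"claw":0.65}
    - {"x":0,"y":0,"z":0,"wx":0,"wy":0,"wz":0,"claw":0.65}
    - {"x":0,"y":0,"z":0,"wx":0,"wy":0,"wz":0,"claw":0.65}
    - {"x":0,"y":0,"z":0,"wx":0,"wy":0,"wz":0,"claw":0.65}

```text
time_s: 38.2
eef_pos: [0.5555, -0.2394, 0.1722]
eef_rot: [-1.585, -2.712, -0.0]
contact_force: [1.0, -0.5, -0.2]
finger_gap: 0.0492
gripper_force: 36.6
```

Run:
```python
from h import *
go(.5552,-.2390,.1405,2.083)
```

```text
turn [ 0.0001 -0.0003  0.0008] shift after [ 0.5 -0.  31.7] before [ 0.5 -0.1 31.7]
```

>>> carry_out:
  moves:
    - {"x":0.0004,"y":0,"z":0.003,"wx":0,"wy":0,"wz":0,"claw":0.65}
    - {"x":0,"y":0,"z":0.003,"wx":0,"wy":0,"wz":0,"claw":0.65}
    - {"x":0,"y":0,"z":0.003,"wx":0,"wy":0,"wz":0,"claw":0.65}
    - {"x":0,"y":0,"z":0.003,"wx":0,"wy":0,"wz":0,"claw":0.65}
    - {"x":0,"y":0,"z":0.003,"wx":0,"wy":0,"wz":0,"claw":0.65}
    - {"x":0,"y":0,"z":0,"wx":0,"wy":0,"wz":0,"claw":0.65}
    - {"x":0,"y":0,"z":0,"wx":0,"wy":0,"wz":0,"claw":0.65}

```text
time_s: 38.9
eef_pos: [0.555, -0.239, 0.1567]
eef_rot: [-1.585, -2.711, -0.0]
contact_force: [-0.1, 0.2, -0.5]
finger_gap: 0.0496
gripper_force: 36.6
```

>>> carry_out:
  moves:
    - {"x":0,"y":0,"z":0.004,"wx":0,"wy":0,"wz":0,"claw":0.65}
    - {"x":0,"y":0,"z":0.004,"wx":0,"wy":0,"wz":0,"claw":0.65}
    - {"x":0,"y":0,"z":0.003,"wx":0,"wy":0,"wz":0,"claw":0.65}
    - {"x":0,"y":0,"z":0.002,"wx":0,"wy":0,"wz":0,"claw":0.65}
    - {"x":0,"y":0,"z":0,"wx":0,"wy":0,"wz":0,"claw":0.65}
    - {"x":0,"y":0,"z":0,"wx":0,"wy":0,"wz":0,"claw":0.65}
    - {"x":0,"y":0,"z":0.001,"wx":0,"wy":0,"wz":0,"claw":0.65}
    - {"x":0,"y":0,"z":0.001,"wx":0,"wy":0,"wz":0,"claw":0.65}
    - {"x":0,"y":0,"z":0.001,"wx":0,"wy":0,"wz":0,"claw":0.65}
    - {"x":0,"y":0,"z":0,"wx":0,"wy":0,"wz":0,"claw":0.65}
    - {"x":0,"y":0,"z":0,"wx":0,"wy":0,"wz":0,"claw":0.65}

```text
time_s: 40.0
eef_pos: [0.5549, -0.239, 0.1408]
eef_rot: [-1.585, -2.711, -0.0]
contact_force: [-0.3, 0.1, -2.0]
finger_gap: 0.0493
gripper_force: 36.6
```

>>> carry_out:
  moves:
    - {"x":0,"y":0,"z":0.0008,"wx":0,"wy":0,"wz":0,"claw":0.65}
    - {"x":0,"y":0,"z":0.0007,"wx":0,"wy":0,"wz":0,"claw":0.65}
    - {"x":0,"y":0,"z":0,"wx":0,"wy":0,"wz":0,"claw":0.65}
    - {"x":0,"y":0,"z":0,"wx":0,"wy":0,"wz":0,"claw":0.65}
    - {"x":0,"y":0,"z":0,"wx":0,"wy":0,"wz":0,"claw":0.65}

```text
time_s: 40.5
eef_pos: [0.555, -0.2391, 0.1394]
eef_rot: [-1.585, -2.712, -0.0]
contact_force: [-0.4, 0.3, 1.0]
finger_gap: 0.0495
gripper_force: 36.8
```

>>> carry_out:
  moves:
    - {"x":0,"y":0,"z":0.001,"wx":0,"wy":0,"wz":0,"claw":0.65}
    - {"x":0,"y":0,"z":0,"wx":0,"wy":0,"wz":0,"claw":0.65}
    - {"x":0,"y":0,"z":0,"wx":0,"wy":0,"wz":0,"claw":0.65}

```text
time_s: 40.8
eef_pos: [0.5552, -0.2392, 0.139]
eef_rot: [-1.585, -2.712, 0.0]
contact_force: [-1.1, -0.2, 4.9]
finger_gap: 0.0491
gripper_force: 37.1
```

Contact is firm, so I release and retreat.

>>> carry_out:
  moves:
    - {"x":0,"y":0,"z":-0.0005,"wx":0,"wy":0,"wz":0,"claw":0.4}
    - {"x":0,"y":0,"z":0,"wx":0,"wy":0,"wz":0,"claw":0.1}
    - {"x":0,"y":0,"z":0,"wx":0,"wy":0,"wz":0,"claw":0}
    - {"x":0,"y":0,"z":0,"wx":0,"wy":0,"wz":0,"claw":0}
    - {"x":0,"y":0,"z":-0.01,"wx":0,"wy":0,"wz":0,"claw":0}
    - {"x":0,"y":0,"z":-0.03,"wx":0,"wy":0,"wz":0,"claw":0}
    - {"x":0,"y":0,"z":-0.04,"wx":0,"wy":0,"wz":0,"claw":0}
    - {"x":0,"y":0,"z":-0.035,"wx":0,"wy":0,"wz":0,"claw":0}
    - {"x":0,"y":0,"z":-0.015,"wx":0,"wy":0,"wz":0,"claw":0}
    - {"x":0,"y":0,"z":0,"wx":0,"wy":0,"wz":0,"claw":0}
    - {"x":0,"y":0,"z":0,"wx":0,"wy":0,"wz":0,"claw":0}
    - {"x":0,"y":0,"z":0,"wx":0,"wy":0,"wz":0,"claw":0}

```text
time_s: 42.0
eef_pos: [0.554, -0.239, 0.2667]
eef_rot: [-1.583, -2.709, 0.0]
contact_force: [0.2, -0.8, 0.5]
finger_gap: 0.0854
gripper_force: 0.0
```

Run:
```python
from h import *
im,d,P=shot('w17');print(P[0])
print('fine',heights(d,P,.0215,.154),'coarse',heights(d,P,.0295,.13))
h=cv2.cvtColor(im,cv2.COLOR_BGR2HSV);c=proj([.5552,-.239,.154],P)
print(heights(d,P,.0165,.154), heights(d,P,.011,.162))
```

```text
[ 0.55402166 -0.23897661  0.26673142]
fine [0.1513, 0.1507, 0.1512, 0.1513, 0.1536, 0.153, 0.1518, 0.1519] coarse [0.1509, 0.1289, 0.1298, 0.1295, 0.1297, 0.1297, 0.1536, 0.1522]
[0.152, 0.1511, 0.1528, 0.1506, 0.1525, 0.1532, 0.1518, 0.1514] [0.1617, 0.1619, 0.1611, 0.1602, 0.1609, 0.1596, 0.1608, 0.1613]
```

Run:
```python
from h import *
im,d,P=shot();print(P[0])
cc=ctrl.camera_info('wrist');ax=P[1]@cc['T_tool_cam'][:3,2]
v,u=np.mgrid[120:330,200:430];o,dr=ray('wrist',u.ravel(),v.ravel(),P);W=o+dr*(d[v,u].ravel()/(dr@ax))[:,None]
r=np.hypot(W[:,0]-.5552,W[:,1]+.239)
for n,a,b,z in(('fine',.0155,.025,.154),('coarse',.0275,.031,.13),('rim',.0,.011,.162)):
    k=(r>a)&(r<b)&(abs(W[:,2]-z)<.005);A=np.c_[W[k][:,:2]-[.5552,-.239],np.ones(k.sum())]
    s=np.linalg.lstsq(A,W[k][:,2],rcond=None)[0];print(n,k.sum(),s.round(4),np.median(W[k][:,2]).round(4))
k=(abs(W[:,2]-.1525)<.004)&(r<.035);q=W[k][:,:2]
print('fine centre',cv2.minEnclosingCircle((q*1000).astype(np.float32)))
# bystanders against the first top picture
p,_=ctrl.snapshot('top');o=cv2.imread('pics/top0.png');b=p[:,:,::-1]
for n,(x,y,s) in {'nut':(205,214,14),'glass':(281,213,22),'mould':(164,186,38),'blue':(279,252,13),'blue2':(232,327,13)}.items():
    A=cv2.cvtColor(o[y-s:y+s,x-s:x+s],6).astype(np.float32);B=cv2.cvtColor(np.ascontiguousarray(b[y-s:y+s,x-s:x+s]),6).astype(np.float32)
    print(n,np.round(cv2.phaseCorrelate(A,B),2)[0] if 0 else cv2.phaseCorrelate(A,B))
```

```text
[ 0.55409984 -0.23891304  0.26674161]
fine 2242 [ 0.0015 -0.006   0.1523] 0.1523
coarse 626 [-0.0059 -0.0145  0.1297] 0.1295
rim 412 [0.0006 0.0493 0.1612] 0.1615
fine centre ((556.3280639648438, -239.47035217285156), 26.494762420654297)
nut ((0.07764117082320787, 0.07217233946461121), 1.0065488237804836)
glass ((0.48026337012653997, 0.5162344523975477), 1.009165586306725)
mould ((0.016411980497736067, 0.01682383522847175), 0.9981705950200558)
blue ((0.4132110975095227, 0.601777746062762), 0.9939180633822259)
blue2 ((0.5374148193037485, 0.41394279431377257), 1.004086673995595)
```

The fine wheel lies flat (tilt under 0.4°) and centred, and the bystanders I compared have not moved. I'm handing in.

```bash
python3 -c "
from plant import ctrl
print(ctrl.hand_in())"
```

```text
the job is handed in; nothing more can be done
None
```

The grinder is set up and handed in at about 42 s: the arbor is home on the spindle, with the coarse wheel, spacer and fine wheel stacked flat on it in that order; the nut, glass blank and mould were not touched. The fine wheel's top read 1.7 mm lower than expected but level.

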